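# Book in a finished box computer with the hand scanner

### The arm

A 6-joint arm with a two-finger parallel gripper is mounted at the origin on the work surface. World frame = base frame: x ahead of the robot, y to its left, z up, the work surface at z = 0. Lengths are in m, angles in degrees, forces in N, time in s.
With the tool pointing down it reaches from about 0.35 to 0.95 m from the base axis. Payload 17.4 kg.
Tool frame: the origin (TCP) lies at the very end of the fingers, on their centre line; the grasp point (between the pads) lies 19 mm behind it (pinch_z is the distance from the TCP to the grasp point, in m); z points along the fingers, y is the direction in which the jaws open and shut (so a half turn about z gives the same grasp; the last joint's range is limited). The gripper opens to 93 mm and grips with 3 to 60 N. Pads are 15 mm wide; open, the fingers measure 128 mm over their backs; the gripper's body (75 mm by 188 mm) begins 65 mm behind the grasp point.
Start: joints at [69.798, 6.646, 82.598, -0, 90.757, -2.166], TCP at [0.209, 0.642, 0.219] pointing down, gripper open.
Joint ranges: [-162.19, 162.19], [-47.58, 125.68], [4.15, 143.07], [-65.23, 245.23], [0.69, 171.88], [-170.13, 170.13]. Speed limits (degrees/s): [108.29, 108.29, 127.2, 180, 180, 180].

### API

Orientations are given as [roll, pitch, yaw] about the fixed x, y, z axes, in that order (R = Rz(yaw) Ry(pitch) Rx(roll)).
In Python, from rig import * gives the robot as it stands.
- The arm moves only by the tool move_arm, never from a script. Its argument "commands" is a list of rows, each a list of 3 entries, a list of its own where there are three numbers: the turn, a rotation vector about the tool's x, y, z in units of 45 degrees (1.0 is 45 degrees), then the shift along the tool's x, y, z in units of 250 mm (1.0 is 250 mm), then the opening, from 0 (shut) to 1 (fully open). In form: [[[rx, ry, rz], [tx, ty, tz], fingers], ...]. A call has 1 to 10 rows; each row is the pose to reach, as a shift and turn from the pose commanded when the call began, along the tool's axes at that moment; what a row does not reach only later rows make up. A row lasts 1/12 s, in which the tool goes at most 41.7 mm and 7.16 degrees, less where a joint would pass 70% of its speed; a pose out of reach is approached as far as the arm can. A call with a number of a shift or a turn outside -1 to 1 is refused whole. A call with a gripper value outside its range is refused whole. The fingers move at their own pace and stop on an object; "force" is the grip in N (left out, the last holds). Time passes only in rows, so rows that repeat a pose let the fingers close. It gives the time, the measured TCP pose, the force and the opening at its end, in the units of the state.
- observe(): the state, without advancing time (a new reading comes with each control period).
- read_camera(name): name is "scene" or "side" or "wrist"; returns (picture, depth): 384x512x3 uint8, red, green, blue; 384x512 float32, m along the optical axis (not along the pixel's ray), 0 where there is no reading.
- calibration(name): a dict with "fov_y" (degrees; the focal length in pixels is half the picture's height over the tangent of half this angle, whatever the lens; pixels are square), "cx", "cy" (the principal point, pixels), "extrinsics" (4x4, takes a point from camera to world coordinates); the wrist camera has in their place "tool_from_camera" (4x4, takes a point from camera to tool coordinates, whose origin is the TCP and whose axes are the flange's). Camera axes: x right, y down, z forward; pixel columns grow to the right and rows downward; lengths in m; the calibration is good to about 2 mm. A picture is of the moment at which its call begins: read the wrist's pose just before it. calibration takes no time and is no camera call.
- hand_in(): hands the job in, once; it reports no verdict.
The state is a dict: "clock": time; "q": joint angles; "joint_velocities": joint speeds; "joint_efforts": joint torques, N m; "eef_pos": TCP position; "tcp_rot": TCP orientation; "ft_force": force on the tool from outside, world axes, zero at the start; "ft_torque": the same for the moment, N m; "gripper_width": finger opening in m.
Only numpy, scipy, OpenCV 4.12 (cv2) and the standard library are available. Lean on these libraries where they do the work, as an engineer would, in place of code of your own. Each camera call takes 0.05 s, during which the arm holds its last target.

### The job

Book in the orange-striped computer: take the steel bracket that is lying on its label and put it down in the blue parts bin, then pick up the hand scanner and scan the label on the orange-striped computer and after that the label on the yellow job card stand, each time with the window about 8 cm from the middle of the label and looking squarely at it, held steady for a full second. Do not scan the blue-striped computer. Finally lay the scanner back in its cradle the way it lay before; do not knock the scanner against anything, and leave the lamp column untouched and everything else on the bench where it is.

Things in the scene. Friction and masses are not known exactly. Their poses are not given: they have to be found in the camera images.
- scanner: Loose hand scanner, 0.2 kg. Black handle 170 x 30 x 30 mm along its x (-85 to +85 mm), origin at its centre, z up in the cradle. Grip it across y near the origin, between the forks (centre of mass about 15 mm ahead at +x). At +x a yellow head (46 mm wide, 34 thick, 68 long) droops 70 degrees below +x; handle level, it reaches 56 mm below and 114 mm ahead of the origin. Window: see window.
- window: The scanner's red window, fixed to it: centre at (+98, 0, -50) mm in the scanner's frame. Its z is the line of sight, out of the window: (0.342, 0, -0.940) in the scanner's frame. A label reads if its centre is within 13 mm of the line of sight, 50 to 120 mm in front, its face square to it within 11 degrees. Turning about the line of sight does not matter.
- cradle: Fixed scanner cradle: dark foot 150 x 80 x 12 mm and two grey forks 12 mm thick, 52 mm wide, at x = -50 and +50 mm along its own x. Origin at the centre of the underside, z up. The handle lies on the fork floors, 75 mm up, between cheeks 40 mm apart that reach 92 mm high. The scanner's head points along the cradle's +x.
- cradle_seat (a point): Point in the cradle where the origin of the scanner lies when it is put away: 90 mm above the cradle's origin, midway between the forks. Its axes are those of the cradle.
- unit_orange: Finished box computer with ORANGE stripes along its lid edges, fixed to the bench: dark box 150 (x) x 110 (y) mm, flat lid at 55.5 mm. Origin at the centre of the underside.
- unit_orange_label: White 50 x 36 mm code label in the middle of the orange unit's lid (55.5 mm up), covered at first by the bracket. Origin at its centre; z is the outward normal (straight up).
- unit_blue: The same box computer with BLUE stripes, fixed, same size. Not to be scanned.
- unit_blue_label: The same kind of label in the middle of the blue unit's lid; z is the outward normal.
- job_stand: Job card stand: fixed wedge 110 x 110 mm with a yellow face that slopes 25 degrees down towards its own -x, from about 69 mm high at the back to 18 mm at the front. Origin at the centre of the underside.
- job_label: White 50 x 36 mm code label in the middle of the yellow sloping face, about 44 mm up. Origin at its centre; z is the outward normal, 25 degrees off vertical, leaning to the stand's -x.
- bracket: Steel mounting bracket, 0.12 kg, loose, lying on the orange unit's lid over the label: flat foot 70 (x) x 56 (y) x 4 mm with an upright web in the middle, 44 mm long in x, 10 mm thick in y, its top 34 mm above the underside. Grip the web across y. Origin at the centre of the underside.
- bin: Blue open parts bin, fixed: outside 130 (x) x 170 (y) x 45 mm high, walls and floor 4 mm. Origin at the centre of the underside.
- column: Fixed upright lamp column, not to be touched: rod 18 mm in diameter on a round foot 56 mm across and 12 mm high, with a black cap 36 mm across at the top, 250 mm high in all. Origin at the bottom on its axis.
- bottle: Bystander: blue bottle, loose, 42 mm in diameter, 150 mm high, upright. Origin at the centre of the underside.
- jar: Bystander: amber jar, loose, 48 mm in diameter, 85 mm high. Origin at the centre of the underside.
- tape: Bystander: yellow tape roll lying flat, loose, 90 mm across, 22 mm high. Origin at the centre of the underside.
- driver: Bystander: screwdriver lying flat, loose, 170 mm long, about 30 mm high. It lies along its own x.
- heatsink: Bystander: finned aluminium heat sink, loose, 60 x 60 x 28 mm. Origin at the centre of the underside.
- lid_plate: Bystander: perforated steel lid plate lying flat, loose, 100 (x) x 140 (y) x 10 mm. Origin at the centre of the underside.
Not all that is in view belongs to the job. Of the things that look like the bin, take the one that is farthest from the robot's base at the start.

How it is judged:
By the outcome, as a careful person would: the job done as asked, in the order asked, and still so for the second after the job is handed in, with the robot touching nothing.
It also fails if it takes over 72 s, if anything falls off the work surface, if the arm or the gripper's body presses on something with over 40 N, if the wrist force passes 120 N, or if a joint passes its speed limit or range.

## Working session

There is one attempt and no reset: what is moved stays moved. The work goes in short steps, Python scripts to look and compute and a tool call to move; the robot and the scene stay as the last step left them, time stands still between calls to the robot, and variables do not carry over. Pictures are saved under pics/ and viewed, and the job is handed in when it is done.

Besides the shell and the picture viewer there is one more tool, called after "Request:" by a JSON object that holds its "api" and its "payload". move_arm: Moves the arm, as the interface text tells. Its arguments: {"type":"object","properties":{"commands":{"type":"array","items":{"type":"array"}},"force":{"type":"number"}},"required":["commands"]}

```bash
ls; mkdir -p pics
python3 - <<'E'
from rig import *
import cv2
print(observe())
for n in ["scene","side","wrist"]:
    p,d=read_camera(n); cv2.imwrite(f"pics/{n}0.png",p[:,:,::-1]); 
    import numpy as np; np.save(f"pics/{n}0.npy",d)
    print(n,calibration(n))
E
```

```text
pics
{'clock': 0.0, 'q': array([ 6.97972417e+01,  6.67470428e+00,  8.26362497e+01,  2.02818006e-04,
        9.07569609e+01, -2.16327823e+00]), 'joint_velocities': array([ 0.05815622, -0.06253038, -0.0579391 ,  0.07647821, -0.00666822,
        0.00737922]), 'joint_efforts': array([-7.32848457e-04, -7.21273756e+01, -6.22598076e+01,  7.79898930e-02,
        2.38797156e-02, -1.45443892e-04]), 'eef_pos': array([0.20893552, 0.64162841, 0.2178929 ]), 'tcp_rot': array([-1.79932141e+02, -2.76626509e-03,  1.61960521e+02]), 'ft_force': array([ 0.33372919, -0.44566169,  0.33706123]), 'ft_torque': array([-0.02024868, -0.02087114, -0.02669556]), 'gripper_width': 0.09309447673377033}
scene {'fov_y': 44.95040294449687, 'cx': 262.82516311479475, 'cy': 194.90459503925848, 'extrinsics': array([[-0.70120753,  0.4448294 , -0.55716676,  1.22688764],
       [ 0.71295248,  0.44034333, -0.54570734,  0.74256999],
       [ 0.002598  , -0.77988752, -0.62591429,  0.9596547 ],
       [ 0.        ,  0.        ,  0.        ,  1.        ]])}
side {'fov_y': 53.59367789188301, 'cx': 253.51740829698107, 'cy': 188.8414358173011, 'extrinsics': array([[ 0.93443441, -0.26855832,  0.23389904,  0.13423116],
       [-0.35600368, -0.72224076,  0.5929837 , -0.75957184],
       [ 0.00968072, -0.63737329, -0.77049437,  1.0806768 ],
       [ 0.        ,  0.        ,  0.        ,  1.        ]])}
wrist {'fov_y': 63.52686744791764, 'cx': 253.91424942008905, 'cy': 192.05859930819614, 'tool_from_camera': array([[-9.79131709e-04, -9.66938721e-01, -2.55006963e-01,
         7.07720804e-02],
       [ 9.99999336e-01, -7.91766044e-04, -8.37396006e-04,
         6.90318398e-04],
       [ 6.07804769e-04, -2.55007614e-01,  9.66938854e-01,
        -1.66651431e-01],
       [ 0.00000000e+00,  0.00000000e+00,  0.00000000e+00,
         1.00000000e+00]])}
```

View pics/scene0.png

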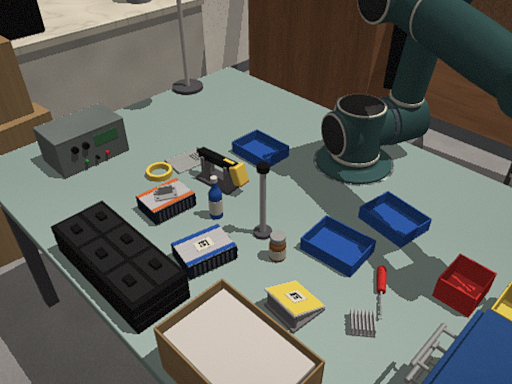

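View pics/side0.png

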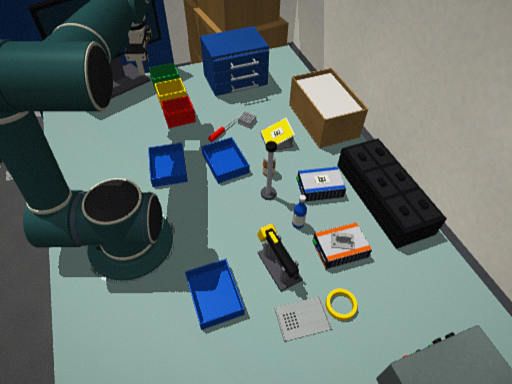

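View pics/wrist0.png

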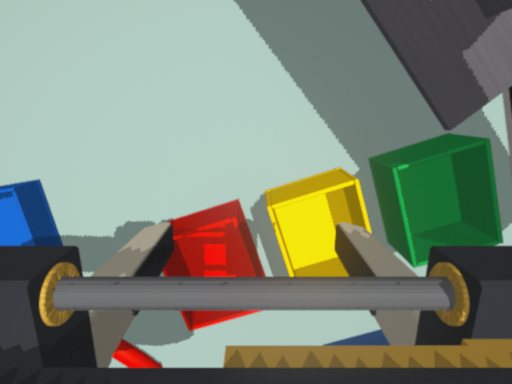

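Scene view: orange unit at (165,200) with the bracket on it, blue unit (205,250), job stand (295,300), scanner and cradle (222,170), column (263,200). Three blue bins: scene (260,148), (338,245), (395,218). Next I measure them.

```bash
cat > h.py <<'E'
import numpy as np, cv2
from scipy.spatial.transform import Rotation as Ro
from rig import *
def load(n,k=0):
    return cv2.imread(f"pics/{n}{k}.png"),np.load(f"pics/{n}{k}.npy")
def Ext(n,st=None):
    c=calibration(n)
    if n!="wrist": return c,np.array(c["extrinsics"])
    T=np.eye(4);T[:3,:3]=Ro.from_euler("xyz",st["tcp_rot"],degrees=True).as_matrix();T[:3,3]=st["eef_pos"]
    return c,T@np.array(c["tool_from_camera"])
def cloud(n,d,st=None):
    c,E=Ext(n,st); f=d.shape[0]/2/np.tan(np.radians(c["fov_y"]/2))
    v,u=np.mgrid[:d.shape[0],:d.shape[1]]
    P=np.stack([(u-c["cx"])/f*d,(v-c["cy"])/f*d,d],-1)
    W=P@E[:3,:3].T+E[:3,3]; W[d<=0]=np.nan
    return W
def ray(n,u,v,z,st=None):
    c,E=Ext(n,st); f=192/np.tan(np.radians(c["fov_y"]/2))
    r=E[:3,:3]@np.array([(u-c["cx"])/f,(v-c["cy"])/f,1]); o=E[:3,3]
    return o+r*(z-o[2])/r[2]
def proj(n,P,st=None):
    c,E=Ext(n,st); f=192/np.tan(np.radians(c["fov_y"]/2))
    q=E[:3,:3].T@(np.array(P)-E[:3,3]); return c["cx"]+f*q[0]/q[2],c["cy"]+f*q[1]/q[2]
def rect(xy):
    r=cv2.minAreaRect(np.asarray(xy,np.float32).reshape(-1,1,2)); return np.round(r[0],4),np.round(r[1],4),round(r[2],2)
E
python3 - <<'E'
from h import *
for n in ["scene","side"]:
    im,d=load(n); W=cloud(n,d)
    hsv=cv2.cvtColor(im,cv2.COLOR_BGR2HSV)
    H,S,V=hsv[...,0].astype(int),hsv[...,1],hsv[...,2]
    ok=np.isfinite(W[...,0])&(W[...,2]>0.003)&(W[...,0]**2+W[...,1]**2<1.2**2)
    for nm,m in dict(blue=(H>100)&(H<128)&(S>110),orange=(H>=3)&(H<15)&(S>150)&(V>120),yellow=(H>=20)&(H<34)&(S>140)&(V>100)).items():
        m=(m&ok).astype(np.uint8)
        k,l,st,ce=cv2.connectedComponentsWithStats(m)
        for i in range(1,k):
            if st[i,4]<25: continue
            P=W[l==i]
            print(n,nm,np.round(ce[i]),st[i,4],"z",np.round(np.percentile(P[:,2],[2,50,98]),3),*rect(P[:,:2]))
E
```

```text
scene blue [260. 148.] 1198 z [0.003 0.022 0.048] [ 0.2895 -0.1456] [0.5233 0.1985] 56.99
scene blue [215. 193.] 184 z [0.073 0.097 0.128] [ 0.5076 -0.1533] [0.1488 0.0358] 37.11
scene blue [394. 218.] 2066 z [0.003 0.018 0.046] [0.1918 0.2851] [0.1738 0.1391] 81.97
scene blue [149. 213.] 99 z [0.012 0.035 0.054] [ 0.702  -0.2644] [0.1019 0.0171] 86.46
scene blue [216. 216.] 38 z [0.004 0.01  0.017] [ 0.5566 -0.1147] [0.0155 0.0374] 57.85
scene blue [337. 245.] 2447 z [0.003 0.015 0.047] [0.4057 0.2339] [0.1356 0.1721] 4.12
scene blue [195. 235.] 180 z [0.054 0.057 0.061] [ 0.6827 -0.0537] [0.0188 0.1453] 77.08
scene blue [203. 255.] 257 z [0.021 0.056 0.061] [0.7162 0.019 ] [0.0822 0.173 ] 49.13
scene blue [478. 353.] 4427 z [0.187 0.2   0.203] [0.6065 0.6977] [0.1123 0.2301] 89.97
scene orange [170. 181.] 31 z [0.054 0.058 0.071] [ 0.5972 -0.3016] [0.0773 0.0291] 23.45
scene orange [147. 192.] 48 z [0.052 0.057 0.06 ] [ 0.6682 -0.3114] [0.0166 0.0706] 86.32
scene orange [172. 201.] 121 z [0.053 0.057 0.061] [ 0.6382 -0.2198] [0.0165 0.143 ] 84.86
scene yellow [229. 161.] 37 z [0.10
[... 1286 characters left out ...]
 [214. 293.] 2084 z [0.003 0.006 0.046] [ 0.2074 -0.263 ] [0.1938 0.1355] 89.98
side orange [336. 229.] 164 z [0.052 0.056 0.061] [ 0.6363 -0.2222] [0.0159 0.1465] 85.84
side orange [348. 253.] 192 z [0.052 0.056 0.06 ] [ 0.6305 -0.3108] [0.0174 0.1452] 86.11
side yellow [170.  89.] 505 z [0.008 0.051 0.072] [0.3018 0.6959] [0.1102 0.1188] 89.4
side yellow [277. 132.] 394 z [0.02  0.049 0.247] [0.6044 0.1814] [0.3418 0.1163] 69.61
side yellow [265. 231.] 142 z [0.048 0.102 0.11 ] [ 0.4134 -0.1662] [0.0459 0.0453] 2.35
side yellow [273. 237.] 60 z [0.103 0.106 0.109] [ 0.4184 -0.2049] [0.0151 0.0444] 3.3
side yellow [341. 304.] 408 z [0.005 0.021 0.025] [ 0.5419 -0.4345] [0.0876 0.0871] 42.32
```

Run:
```python
from h import *
# depth sanity on table and upscaled crops
for n in ["scene","side"]:
    im,d=load(n); W=cloud(n,d)
    print(n,(d<=0).mean(), [np.round(W[v,u],3) for u,v in ([(190,150),(250,320),(310,190)] if n=="scene" else [(130,250),(330,320),(250,200)])])
im,_=load("scene"); cv2.imwrite("pics/c1.png",cv2.resize(im[130:340,110:350],None,fx=3.2,fy=2.8,interpolation=2))
im,_=load("side"); cv2.imwrite("pics/c2.png",cv2.resize(im[110:350,180:380],None,fx=2.5,fy=2.5,interpolation=2))
```

```text
scene 0.005106608072916667 [array([ 0.378, -0.47 ,  0.005]), array([0.815, 0.302, 0.135]), array([0.244, 0.001, 0.001])]
side 0.003992716471354167 [array([ 0.005, -0.081,  0.077]), array([ 0.494, -0.462, -0.   ]), array([ 0.432,  0.029, -0.001])]
```

View pics/c1.png

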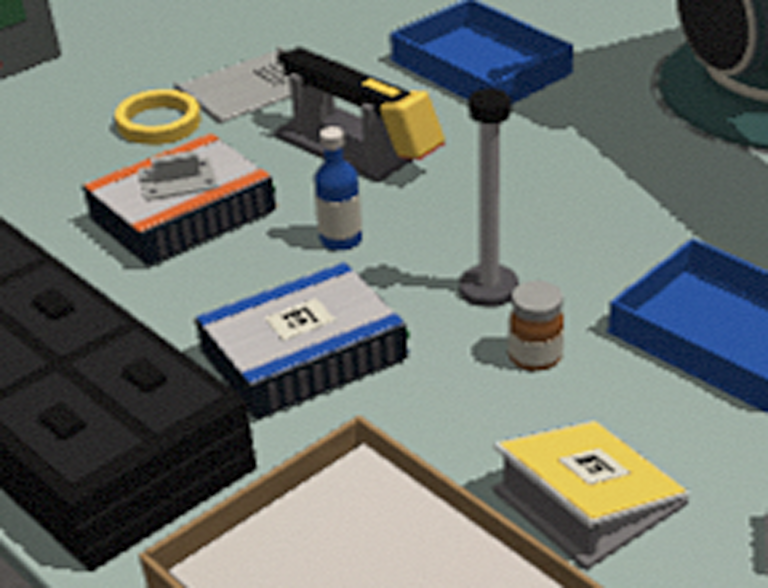

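View pics/c2.png

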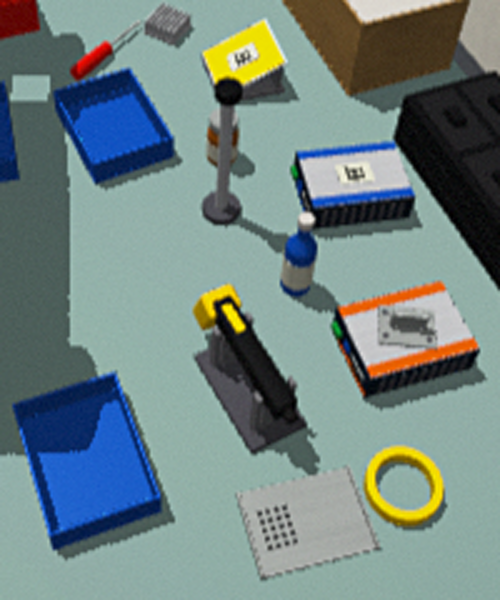

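Run:
```python
from h import *
A={}
for n in ["scene","side"]:
    im,d=load(n); W=cloud(n,d); A[n]=(im,W)
def box(n,x0,x1,y0,y1,z0,z1,m=None):
    im,W=A[n]; 
    with np.errstate(invalid='ignore'): k=(W[...,0]>x0)&(W[...,0]<x1)&(W[...,1]>y0)&(W[...,1]<y1)&(W[...,2]>z0)&(W[...,2]<z1)
    return k,W[k],im[k]
for n in A:
    print(n)
    k,P,_=box(n,.5,.76,-.38,-.16,.045,.062); print("orange lid",rect(P[:,:2]),len(P))
    k,P,_=box(n,.57,.7,-.33,-.2,.066,.1); print("web",rect(P[:,:2]),P[:,2].max(),len(P))
    k,P,_=box(n,.6,.8,-.12,.1,.05,.062); print("blue lid",rect(P[:,:2]),len(P))
    k,P,_=box(n,.3,.5,.12,.35,.035,.05); print("bin rim",rect(P[:,:2]),len(P))
    k,P,_=box(n,.35,.6,-.36,-.12,.096,.125); print("scanner top",rect(P[:,:2]),P[:,2].max(),len(P))
    k,P,_=box(n,.35,.6,-.36,-.12,.004,.02); print("cradle foot",rect(P[:,:2]),len(P))
    k,P,_=box(n,.4,.6,-.12,.1,.2,.3); print("col top",rect(P[:,:2]),P[:,2].max(),len(P),P.mean(0))
    k,P,_=box(n,.4,.6,-.12,.1,.03,.2); print("col rod",len(P),np.median(P,0))
    k,P,C=box(n,.55,.75,.18,.38,.015,.08); print("stand",rect(P[:,:2]),len(P))
    hs=cv2.cvtColor(A[n][0],cv2.COLOR_BGR2HSV); m=k&(hs[...,0]>=18)&(hs[...,0]<36)&(hs[...,1]>120)&(hs[...,2]>90)
    Q=A[n][1][m]; c=Q.mean(0); u,s,vt=np.linalg.svd(Q-c); nn=vt[2]*np.sign(vt[2,2]); print(" face n",nn,np.degrees(np.arccos(nn[2])),np.degrees(np.arctan2(nn[1],nn[0])),c,rect(Q[:,:2]))
    w=k&(hs[...,1]<60)&(hs[...,2]>120)&(A[n][1][...,2]>.03); Q=A[n][1][w]; print(" white",Q.mean(0),rect(Q[:,:2]),len(Q))
    k,P,C=box(n,.5,.6,-.2,-.08,.03,.2); print("bottle",P[:,:2].mean(0),P[:,2].max(),len(P))
    k,P,C=box(n,.5,.66,.02,.18,.03,.2); print("jar",P[:,:2].mean(0),P[:,2].max(),len(P))
```

```text
scene
orange lid (array([ 0.6353, -0.2641]), array([0.1192, 0.1535]), 87.59) 1054
web (array([ 0.6327, -0.2656]), array([0.0186, 0.0435]), 59.03) 0.09479584283665277 113
blue lid (array([ 0.6919, -0.011 ]), array([0.1149, 0.1503]), 78.25) 1614
bin rim (array([0.4053, 0.2334]), array([0.1362, 0.1724]), 5.08) 567
scanner top (array([ 0.4466, -0.2011]), array([0.2585, 0.1334]), 58.25) 0.12440968569117761 449
cradle foot (array([ 0.4754, -0.2402]), array([0.2485, 0.2392]), 0.18) 510
col top (array([0.5047, 0.0332]), array([0.0369, 0.033 ]), 23.36) 0.25394065831899504 197 [0.50848378 0.03609425 0.23729506]
col rod 549 [0.5131996  0.02827215 0.09435952]
stand (array([0.644 , 0.2825]), array([0.1125, 0.1122]), 84.85) 1513
 face n [-0.42497316  0.04157597  0.90425066] 25.277452682962018 174.41242101400638 [0.64540396 0.28521984 0.04606083] (array([0.6429, 0.2826]), array([0.1049, 0.1034]), 83.91)
 white [0.66154188 0.28793609 0.05330223] (array([0.6556, 0.2811]), array([0.112 , 0.0864]), 84.77) 233
bottle [ 0.55613809 -0.11722062] 0.155514390875237 402
jar [0.5574687  0.08417638] 0.199692072
[... 419 characters left out ...]
dle foot (array([ 0.4742, -0.2404]), array([0.2474, 0.2348]), 0.1) 743
col top (array([0.5027, 0.0303]), array([0.0383, 0.0317]), 68.25) 0.25282338153324135 138 [0.50128807 0.02708146 0.2388587 ]
col rod 190 [0.50074695 0.02622754 0.11461888]
stand (array([0.6443, 0.2814]), array([0.1149, 0.1127]), 84.98) 574
 face n [-0.41642894  0.04155756  0.90821799] 24.739759548869255 174.30103143327895 [0.64633717 0.28426124 0.04578721] (array([0.6422, 0.282 ]), array([0.1073, 0.104 ]), 83.92)
 white [0.65630311 0.27409925 0.05060194] (array([0.6597, 0.2788]), array([0.1073, 0.0807]), 85.71) 102
bottle [ 0.54238121 -0.1349718 ] 0.15375021449581783 297
jar [0.55980171 0.0646401 ] 0.19807196362457657 287
```

Run:
```python
from h import *
for n in ["scene","side"]:
    im,d=load(n); W=cloud(n,d); hs=cv2.cvtColor(im,cv2.COLOR_BGR2HSV).astype(int)
    x,y,z=W[...,0],W[...,1],W[...,2]
    with np.errstate(invalid='ignore'):
        dark=(im.max(2)<70)
        m=(x>.36)&(x<.52)&(y>-.36)&(y<-.1)&(z>.096)&(z<.115)
        if n=="scene": m&=~((x>.5)&(y>-.18))
        P=W[m]; print(n,"handle",rect(P[:,:2]),len(P)); c=P.mean(0); vt=np.linalg.svd(P[:,:2]-c[:2])[2][0]; print(c,np.degrees(np.arctan2(vt[1],vt[0])), P[:,:2].min(0),P[:,:2].max(0))
        m=(x>.36)&(x<.53)&(y>-.36)&(y<-.1)&(z>.008)&(z<.018); P=W[m]; print("foot",rect(P[:,:2]),len(P))
        m=(x>.56)&(x<.71)&(y>-.33)&(y<-.2)&(z>.072)&(z<.1); P=W[m];vt=np.linalg.svd(P[:,:2]-P[:,:2].mean(0))[2][0]; print("web",rect(P[:,:2]),np.degrees(np.arctan2(vt[1],vt[0])),P.mean(0),len(P))
```

```text
scene handle (array([ 0.4311, -0.247 ]), array([0.0497, 0.1967]), 9.89) 403
[ 0.42682874 -0.23189048  0.10414633] 96.42416558944413 [ 0.39239339 -0.34610233] [ 0.45540625 -0.1499412 ]
foot (array([ 0.4273, -0.2517]), array([0.0814, 0.1517]), 5.46) 327
web (array([ 0.6327, -0.2656]), array([0.0186, 0.0435]), 59.03) -28.199614813629015 [ 0.63487066 -0.26361676  0.08391785] 89
side handle (array([ 0.4273, -0.2501]), array([0.0459, 0.1883]), 8.8) 615
[ 0.42113601 -0.24598868  0.10404796] -83.86198723143379 [ 0.39123293 -0.34431068] [ 0.44517424 -0.15559228]
foot (array([ 0.4366, -0.2172]), array([0.2415, 0.1284]), 72.54) 537
web (array([ 0.6316, -0.2664]), array([0.0141, 0.0438]), 67.37) -26.247670873844594 [ 0.63097583 -0.266731    0.08468489] 83
```

```bash
cat >> h.py <<'E'
def plan(pos,rot,frm=None,st=None):
    """rot: euler deg or matrix; frm=(pos,rot) commanded; prints turn/shift units"""
    M=lambda r: r if isinstance(r,np.ndarray) and r.shape==(3,3) else Ro.from_euler("xyz",r,degrees=True).as_matrix()
    st=st or observe()
    p0,r0=(st["eef_pos"],st["tcp_rot"]) if frm is None else frm
    R0=M(r0);R1=M(rot)
    rv=Ro.from_matrix(R0.T@R1).as_rotvec(degrees=True)/45
    t=R0.T@(np.array(pos)-p0)/.25
    print("turn",np.round(rv,3),"shift",np.round(t,3),"rows>=",int(np.ceil(max(np.linalg.norm(t)*.25/.0417,np.linalg.norm(rv)*45/7.16))))
    return rv,t
E
python3 - <<'E'
from h import *
plan([0.209,0.642,0.31],[180,0,162])
p=[0.209,0.642,0.31]
plan([.42,.19,.31],[180,0,156])
plan([.42,.19,.31],[180,0,154],(np.array(p),[180,0,162]))
plan([.632,-.266,.30],[180,0,154],(np.array([.42,.19,.31]),[180,0,154]))
E
```

```text
turn [-0.001 -0.    -0.001] shift [ 0.     0.001 -0.368] rows>= 3
turn [-0.001  0.     0.132] shift [-1.362 -1.457 -0.366] rows>= 13
turn [-0.    -0.     0.178] shift [-1.361 -1.459 -0.   ] rows>= 12
turn [0. 0. 0.] shift [-1.562 -1.268  0.04 ] rows>= 13
```

Request:
{"api": "move_arm", "payload": {"commands": [[[0, 0, 0], [0, 0, -0.16], 1], [[0, 0, 0], [-0.1, -0.1, -0.32], 1], [[0, 0, 0], [-0.91, -0.977, -0.37], 1], [[0, 0, 0], [-0.91, -0.977, -0.37], 1], [[0, 0, 0], [-0.91, -0.977, -0.37], 1], [[0, 0, 0], [-0.91, -0.977, -0.37], 1], [[0, 0, 0], [-0.91, -0.977, -0.37], 1], [[0, 0, 0], [-0.91, -0.977, -0.37], 1], [[0, 0, 0], [-0.91, -0.977, -0.37], 1], [[0, 0, 0], [-0.91, -0.977, -0.37], 1]]}}

```text
clock: 0.98
eef_pos: [0.3509, 0.3356, 0.3119]
tcp_rot: [180.0, 0.1, 161.8]
ft_force: [0.1, 1.2, -1.1]
gripper_width: 0.0931
```

Request:
{"api": "move_arm", "payload": {"commands": [[[0, 0, 0], [-0.91, -0.977, 0], 1], [[0, 0, 0], [-0.91, -0.977, 0], 1], [[0, 0, 0], [-0.91, -0.977, 0], 1], [[0, 0, 0], [-0.91, -0.977, 0], 1], [[0, 0, 0], [-0.91, -0.977, 0], 1], [[0, 0, 0], [-0.91, -0.977, 0], 1], [[0, 0, 0], [-0.91, -0.977, 0], 1], [[0, 0, 0], [-0.91, -0.977, 0], 1]]}}

```text
clock: 1.65
eef_pos: [0.4905, 0.0347, 0.3112]
tcp_rot: [180.0, 0.0, 162.0]
ft_force: [0.9, 0.7, -0.2]
gripper_width: 0.0931
```

Request:
{"api": "move_arm", "payload": {"commands": [[[0, 0, 0.178], [-0.91, -0.977, 0], 1], [[0, 0, 0.178], [-0.91, -0.977, 0], 1], [[0, 0, 0.178], [-0.91, -0.977, 0], 1], [[0, 0, 0.178], [-0.91, -0.977, 0], 1], [[0, 0, 0.178], [-0.91, -0.977, 0], 1], [[0, 0, 0.178], [-0.91, -0.977, 0], 1], [[0, 0, 0.178], [-0.91, -0.977, 0], 1], [[0, 0, 0.178], [-0.91, -0.977, 0], 1], [[0, 0, 0.178], [-0.91, -0.977, 0], 1], [[0, 0, 0.178], [-0.91, -0.977, 0], 1]]}}

```text
clock: 2.48
eef_pos: [0.6311, -0.2676, 0.3092]
tcp_rot: [-180.0, -0.2, 153.8]
ft_force: [-1.0, 0.9, -0.2]
gripper_width: 0.0929
```

```bash
cat >> h.py <<'E'
def snap(n,k):
    st=observe(); p,d=read_camera(n); cv2.imwrite(f"pics/{n}{k}.png",p[:,:,::-1]); np.save(f"pics/{n}{k}.npy",d)
    return st,p[:,:,::-1].copy(),d,cloud(n,d,st if n=="wrist" else None)
E
python3 - <<'E'
from h import *
st,im,d,W=snap("wrist",1)
print(st["eef_pos"],st["tcp_rot"])
x,y,z=W[...,0],W[...,1],W[...,2]
with np.errstate(invalid='ignore'):
    for lab,z0,z1 in (("web",.068,.1),("webtop",.084,.1),("lid",.049,.066)):
        m=(x>.5)&(x<.76)&(y>-.37)&(y<-.17)&(z>z0)&(z<z1); P=W[m]; vt=np.linalg.svd(P[:,:2]-P[:,:2].mean(0))[2][0]
        print(lab,rect(P[:,:2]),np.degrees(np.arctan2(vt[1],vt[0])),np.median(P,0),len(P))
E
```

```text
[ 0.63113517 -0.26762558  0.30921238] [-1.79994558e+02 -1.57516040e-01  1.53825063e+02]
web (array([ 0.6303, -0.2661]), array([0.0091, 0.0434]), 63.71) -26.199011032021176 [ 0.62896947 -0.2653987   0.08954813] 288
webtop (array([ 0.6304, -0.2662]), array([0.009 , 0.0434]), 63.98) -26.09785546427613 [ 0.63009127 -0.26579536  0.08958355] 273
lid (array([ 0.6317, -0.2667]), array([0.1134, 0.1498]), 85.82) -4.06716043653861 [ 0.6254302  -0.26453523  0.0566689 ] 8314
```

View pics/wrist1.png

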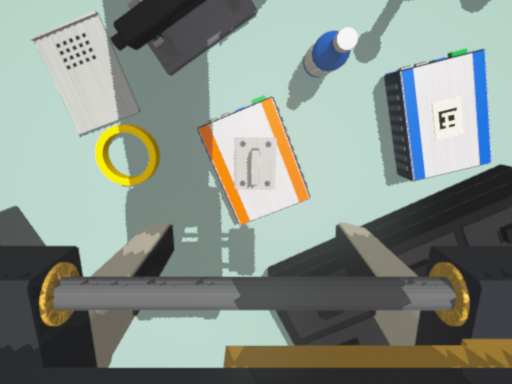

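Run:
```python
from h import *
plan([.6304,-.2662,.0655],[180,0,153.8])
```

```text
turn [ 0.    -0.002  0.002] shift [ 0.    -0.001  0.979] rows>= 6
```

Request:
{"api": "move_arm", "payload": {"commands": [[[0, 0, 0], [0, 0, 0.3], 0.6], [[0, 0, 0], [0, 0, 0.6], 0.6], [[0, 0, 0], [0, 0, 0.75], 0.6], [[0, 0, 0], [0, 0, 0.88], 0.6], [[0, 0, 0], [0, 0, 0.96], 0.6], [[0, 0, 0], [0, 0, 0.978], 0.6], [[0, 0, 0], [0, 0, 0.978], 0.5]], "force": 25}}

```text
clock: 3.12
eef_pos: [0.6281, -0.2634, 0.0601]
tcp_rot: [-180.0, -0.4, 154.0]
ft_force: [-0.8, 0.1, -2.9]
gripper_width: 0.0551
```

Request:
{"api": "move_arm", "payload": {"commands": [[[0, 0, 0], [0, 0, 0], 0], [[0, 0, 0], [0, 0, 0], 0], [[0, 0, 0], [0, 0, 0], 0], [[0, 0, 0], [0, 0, 0], 0], [[0, 0, 0], [0, 0, 0], 0], [[0, 0, 0], [0, 0, 0], 0], [[0, 0, 0], [0, 0, 0], 0], [[0, 0, 0], [0, 0, 0], 0]]}}

```text
clock: 3.78
eef_pos: [0.6309, -0.2658, 0.0668]
tcp_rot: [180.0, 0.0, 154.0]
ft_force: [0.6, 0.1, -0.4]
gripper_width: 0.0551
```

Run:
```python
from h import *
st,im,d,W=snap("wrist",2); print(st["gripper_width"],st["clock"],st["ft_force"],st["eef_pos"])
```

```text
0.05505044323240704 3.7833 [ 0.62108518  0.12563709 -0.4413473 ] [ 0.63093508 -0.26584968  0.06683893]
```

View pics/wrist2.png

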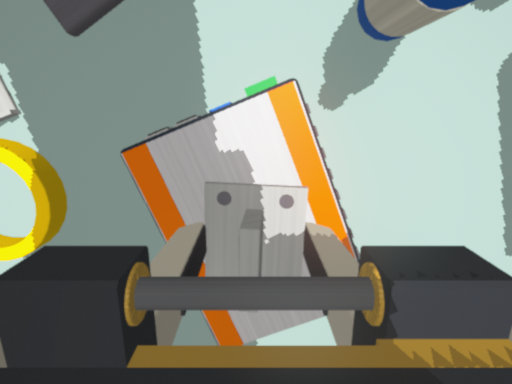

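The fingers closed on the foot's edges (55 mm) because the arm sagged as it stopped. I'll lower, open, rise and regrip on the web.

Request:
{"api": "move_arm", "payload": {"commands": [[[0, 0, 0], [0, 0, 0.012], 0], [[0, 0, 0], [0, 0, 0.024], 0], [[0, 0, 0], [0, 0, 0.026], 0], [[0, 0, 0], [0, 0, 0.026], 0.8], [[0, 0, 0], [0, 0, 0.026], 0.8], [[0, 0, 0], [0, 0, 0.026], 0.8], [[0, 0, 0], [0, 0, -0.01], 0.8], [[0, 0, 0], [0, 0, -0.02], 0.8], [[0, 0, 0], [0, 0, -0.02], 0.8]]}}

```text
clock: 4.58
eef_pos: [0.6315, -0.2661, 0.0733]
tcp_rot: [180.0, 0.1, 154.0]
ft_force: [0.4, 0.4, 0.8]
gripper_width: 0.0742
```

Run:
```python
from h import *
st,im,d,W=snap("wrist",3); print(st["gripper_width"],st["eef_pos"],st["tcp_rot"],st["ft_force"])
```

```text
0.07422736346176263 [ 0.63147262 -0.26606115  0.07328748] [1.79998951e+02 1.15450556e-01 1.53954953e+02] [0.44668821 0.36397542 0.75644205]
```

View pics/wrist3.png

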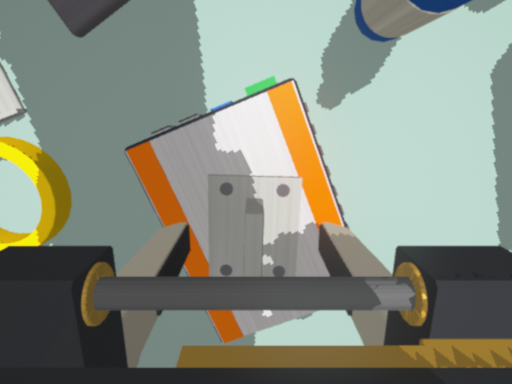

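Request:
{"api": "move_arm", "payload": {"commands": [[[0, 0, 0], [0, 0, 0.01], 0.8], [[0, 0, 0], [0, 0, 0.02], 0.8], [[0, 0, 0], [0, 0, 0.03], 0.8], [[0, 0, 0], [0, 0, 0.03], 0.8], [[0, 0, 0], [0, 0, 0.03], 0.8]]}}

```text
clock: 5.05
eef_pos: [0.6307, -0.2657, 0.0637]
tcp_rot: [180.0, -0.0, 154.0]
ft_force: [-1.0, 0.9, 1.2]
gripper_width: 0.0746
```

Request:
{"api": "move_arm", "payload": {"commands": [[[0, 0, 0], [0, 0, 0], 0], [[0, 0, 0], [0, 0, 0], 0], [[0, 0, 0], [0, 0, 0], 0], [[0, 0, 0], [0, 0, 0], 0], [[0, 0, 0], [0, 0, 0], 0], [[0, 0, 0], [0, 0, 0], 0], [[0, 0, 0], [0, 0, 0], 0], [[0, 0, 0], [0, 0, 0], 0]], "force": 30}}

```text
clock: 5.72
eef_pos: [0.6309, -0.2658, 0.0642]
tcp_rot: [-180.0, 0.0, 154.0]
ft_force: [-0.7, 0.7, 0.1]
gripper_width: 0.0258
```

Request:
{"api": "move_arm", "payload": {"commands": [[[0, 0, 0], [0, 0, 0], 0], [[0, 0, 0], [0, 0, 0], 0], [[0, 0, 0], [0, 0, 0], 0], [[0, 0, 0], [0, 0, 0], 0], [[0, 0, 0], [0, 0, 0], 0]]}}

```text
clock: 6.13
eef_pos: [0.6309, -0.2658, 0.0642]
tcp_rot: [180.0, 0.0, 154.0]
ft_force: [-0.5, -0.0, 0.4]
gripper_width: 0.0095
```

Request:
{"api": "move_arm", "payload": {"commands": [[[0, 0, 0], [0, 0, -0.05], 0], [[0, 0, 0], [0, 0, -0.18], 0], [[0, 0, 0], [0, 0, -0.34], 0], [[0, 0, 0], [0, 0, -0.5], 0], [[0, 0, 0], [0, 0, -0.66], 0], [[0, 0, 0], [0, 0, -0.82], 0], [[0, 0, 0], [0.05, 0.05, -1], 0], [[0, 0, 0], [0.15, 0.12, -1], 0], [[0, 0, 0], [0.25, 0.2, -1], 0]]}}

```text
clock: 6.88
eef_pos: [0.5965, -0.1933, 0.3186]
tcp_rot: [180.0, 0.3, 153.9]
ft_force: [0.2, 0.7, -0.5]
gripper_width: 0.0099
```

Request:
{"api": "move_arm", "payload": {"commands": [[[0, 0, 0], [0.1, 0.08, -0.1], 0], [[0, 0, 0], [0.2, 0.17, -0.12], 0], [[0, 0, 0], [0.32, 0.27, -0.12], 0], [[0, 0, 0], [0.43, 0.36, -0.12], 0], [[0, 0, 0], [0.54, 0.45, -0.12], 0], [[0, 0, 0], [0.64, 0.54, -0.12], 0], [[0, 0, 0], [0.74, 0.6, -0.12], 0], [[0, 0, 0], [0.8, 0.65, -0.12], 0]]}}

```text
clock: 7.55
eef_pos: [0.4866, 0.0422, 0.3456]
tcp_rot: [179.9, 0.1, 154.0]
ft_force: [0.0, -0.6, -1.0]
gripper_width: 0.0094
```

Request:
{"api": "move_arm", "payload": {"commands": [[[0, 0, 0], [0.1, 0.08, 0], 0], [[0, 0, 0], [0.2, 0.17, 0], 0], [[0, 0, 0], [0.32, 0.27, 0], 0], [[0, 0, 0], [0.43, 0.36, 0], 0], [[0, 0, 0], [0.54, 0.47, 0], 0], [[0, 0, 0], [0.6, 0.52, 0], 0], [[0, 0, 0], [0.63, 0.54, 0], 0], [[0, 0, 0], [0.637, 0.548, 0], 0]]}}

```text
clock: 8.22
eef_pos: [0.4046, 0.2342, 0.3449]
tcp_rot: [180.0, 0.0, 154.1]
ft_force: [0.1, -0.4, -0.6]
gripper_width: 0.0095
```

Run:
```python
from h import *
im,_=load("side"); cv2.imwrite("pics/c3.png",cv2.resize(im[130:340,130:270],None,fx=2.8,fy=2.8,interpolation=2))
st,im,d,W=snap("wrist",4)
x,y,z=W[...,0],W[...,1],W[...,2]
m=(x>.3)&(x<.5)&(y>.1)&(y<.35)&(z>.03)&(z<.05); print(rect(W[m][:,:2]))
plan([.405,.234,.0185],[180,0,154])
```

```text
(array([0.4021, 0.2326]), array([0.1298, 0.1701]), 4.16)
turn [0.001 0.001 0.001] shift [0.002 0.    1.305] rows>= 8
```

View pics/c3.png

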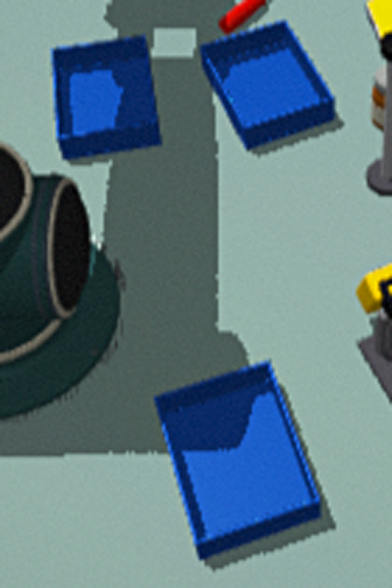

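View pics/wrist4.png

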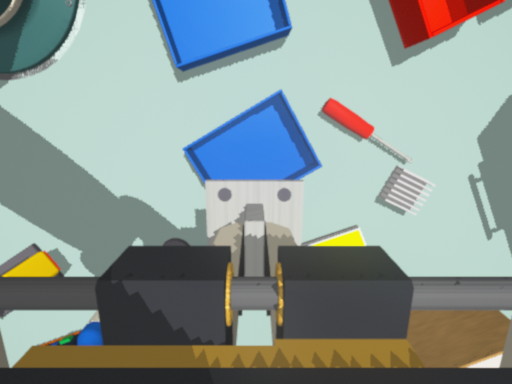

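Candidates in the crop: bins at (105,97) r≈0.34 m, (268,85) r≈0.465 m and (240,460) r≈0.33 m. The farthest is the one at (268,85), world (0.403, 0.233), and the arm is above it.

Request:
{"api": "move_arm", "payload": {"commands": [[[0, 0, 0], [0, 0, 0.16], 0], [[0, 0, 0], [0, 0, 0.32], 0], [[0, 0, 0], [0, 0, 0.48], 0], [[0, 0, 0], [0, 0, 0.64], 0], [[0, 0, 0], [0, 0, 0.78], 0], [[0, 0, 0], [0, 0, 0.9], 0], [[0, 0, 0], [0, 0, 0.97], 0], [[0, 0, 0], [0, 0, 1], 0]]}}

```text
clock: 8.93
eef_pos: [0.405, 0.2315, 0.0914]
tcp_rot: [-179.8, -0.1, 153.9]
ft_force: [-0.4, 0.5, 0.4]
gripper_width: 0.01
```

Request:
{"api": "move_arm", "payload": {"commands": [[[0, 0, 0], [0, 0, 0.06], 0], [[0, 0, 0], [0, 0, 0.12], 0], [[0, 0, 0], [0, 0, 0.18], 0], [[0, 0, 0], [0, 0, 0.24], 0], [[0, 0, 0], [0, 0, 0.28], 0], [[0, 0, 0], [0, 0, 0.295], 0], [[0, 0, 0], [0, 0, 0.3], 0], [[0, 0, 0], [0, 0, 0.3], 0], [[0, 0, 0], [0, 0, 0.3], 0]]}}

```text
clock: 9.68
eef_pos: [0.406, 0.2335, 0.0201]
tcp_rot: [180.0, 0.0, 153.9]
ft_force: [0.4, 0.3, 0.0]
gripper_width: 0.0099
```

Request:
{"api": "move_arm", "payload": {"commands": [[[0, 0, 0], [0, 0, 0.01], 0], [[0, 0, 0], [0, 0, 0.02], 0], [[0, 0, 0], [0, 0, 0.022], 0], [[0, 0, 0], [0, 0, 0.022], 0], [[0, 0, 0], [0, 0, 0.022], 0.4], [[0, 0, 0], [0, 0, 0.022], 0.4], [[0, 0, 0], [0, 0, 0.022], 0.4], [[0, 0, 0], [0, 0, 0.022], 0.4], [[0, 0, 0], [0, 0, 0.022], 0.4]]}}

```text
clock: 10.43
eef_pos: [0.4055, 0.2334, 0.0137]
tcp_rot: [180.0, 0.0, 154.0]
ft_force: [-0.1, 0.7, -0.8]
gripper_width: 0.0359
```

Request:
{"api": "move_arm", "payload": {"commands": [[[0, 0, 0], [0, 0, -0.04], 0.4], [[0, 0, 0], [0, 0, -0.15], 0.4], [[0, 0, 0], [0, 0, -0.3], 0.4], [[0, 0, 0], [0, 0, -0.46], 0.4], [[0, 0, 0], [0, 0, -0.62], 0.4], [[0, 0, 0], [0, 0, -0.78], 0.4], [[0, 0, 0], [0, 0, -0.94], 0.4], [[0, 0, 0], [0, 0, -1], 0.6], [[0, 0, 0], [0, 0, -1], 0.6]]}}

```text
clock: 11.18
eef_pos: [0.4062, 0.2338, 0.2687]
tcp_rot: [179.7, 0.2, 154.0]
ft_force: [-0.2, 0.1, 0.1]
gripper_width: 0.0457
```

Run:
```python
from h import *
st,im,d,W=snap("wrist",5)
print(st["eef_pos"],st["tcp_rot"],st["gripper_width"])
plan([.4275,-.2517,.30],[180,0,95.5])
plan([.45,0,.32],[180,0,120])
```

```text
[0.40617779 0.23375654 0.26871364] [179.70777405   0.22222188 153.95517188] 0.04567139224707036
turn [4.000e-03 1.000e-03 1.299e+00] shift [-0.931 -1.705 -0.14 ] rows>= 12
turn [0.004 0.001 0.755] shift [-0.57  -0.761 -0.218] rows>= 6
```

View pics/wrist5.png

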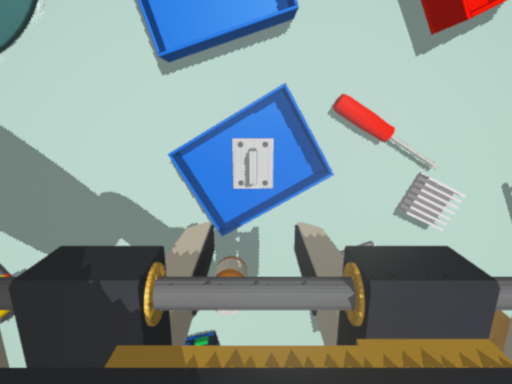

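Request:
{"api": "move_arm", "payload": {"commands": [[[0, 0, 0], [0, 0, -0.12], 0.8], [[0, 0, 0.1], [-0.06, -0.1, -0.2], 0.8], [[0, 0, 0.25], [-0.14, -0.25, -0.2], 0.8], [[0, 0, 0.4], [-0.22, -0.4, -0.2], 0.8], [[0, 0, 0.55], [-0.3, -0.55, -0.2], 0.8], [[0, 0, 0.65], [-0.38, -0.7, -0.2], 0.8], [[0, 0, 0.65], [-0.466, -0.853, -0.2], 0.8], [[0, 0, 0.65], [-0.466, -0.853, -0.2], 0.8]]}}

```text
clock: 11.9
eef_pos: [0.4159, -0.0144, 0.312]
tcp_rot: [-179.9, -0.0, 124.4]
ft_force: [1.0, 0.3, 0.2]
gripper_width: 0.0744
```

Run:
```python
from h import *
print(observe()["eef_pos"],observe()["tcp_rot"])
plan([.4275,-.2517,.28],[180,0,95.5])
```

```text
[ 0.41589476 -0.0143502   0.31199576] [-1.79864477e+02 -1.79996658e-02  1.24388333e+02]
turn [-0.003  0.     0.642] shift [-0.81  -0.498  0.129] rows>= 6
```

Request:
{"api": "move_arm", "payload": {"commands": [[[0, 0, 0.1], [-0.12, -0.08, 0], 0.8], [[0, 0, 0.22], [-0.25, -0.15, 0], 0.8], [[0, 0, 0.35], [-0.4, -0.24, 0.02], 0.8], [[0, 0, 0.48], [-0.55, -0.34, 0.06], 0.8], [[0, 0, 0.58], [-0.7, -0.43, 0.1], 0.8], [[0, 0, 0.64], [-0.78, -0.48, 0.13], 0.8], [[0, 0, 0.642], [-0.81, -0.498, 0.13], 0.8], [[0, 0, 0.642], [-0.81, -0.498, 0.13], 0.8], [[0, 0, 0.642], [-0.81, -0.498, 0.13], 0.8]]}}

```text
clock: 12.65
eef_pos: [0.4292, -0.2463, 0.2802]
tcp_rot: [-179.9, -0.1, 95.8]
ft_force: [-0.3, 0.5, 0.7]
gripper_width: 0.0743
```

Run:
```python
from h import *
st,im,d,W=snap("wrist",6)
print(st["eef_pos"],st["tcp_rot"],st["gripper_width"])
x,y,z=W[...,0],W[...,1],W[...,2]
for lab,z0,z1 in (("handle",.098,.112),("forks",.085,.096),("foot",.008,.018)):
    with np.errstate(invalid='ignore'): m=(x>.35)&(x<.52)&(y>-.4)&(y<-.1)&(z>z0)&(z<z1)
    P=W[m]; vt=np.linalg.svd(P[:,:2]-P[:,:2].mean(0))[2][0]
    print(lab,rect(P[:,:2]),np.degrees(np.arctan2(vt[1],vt[0])),np.median(P,0),len(P))
    cv2.imwrite(f"pics/m_{lab}.png",m.astype(np.uint8)*255)
```

```text
[ 0.42923884 -0.24629515  0.28022297] [-1.79925247e+02 -7.91138549e-02  9.58225597e+01] 0.07427093759871668
handle (array([ 0.4218, -0.2505]), array([0.0453, 0.1918]), 6.57) -84.28701774237263 [ 0.42018792 -0.22701245  0.10556727] 4588
forks (array([ 0.4215, -0.2481]), array([0.0513, 0.1973]), 7.19) -83.22928146848241 [ 0.41517587 -0.20444956  0.09255077] 387
foot (array([ 0.4369, -0.2876]), array([0.2234, 0.1676]), 89.59) -84.08821127365847 [ 0.4415305  -0.25327587  0.01267054] 2488
```

View pics/wrist6.png

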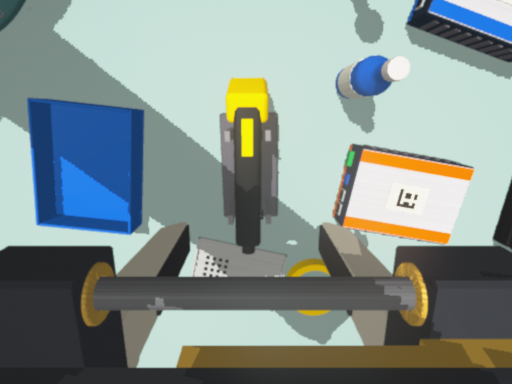

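Run:
```python
from h import *
im,d=load("wrist",6)
st=observe(); st=dict(st)
W=cloud("wrist",d,dict(eef_pos=np.array([0.42923884,-0.24629515,0.28022297]),tcp_rot=[-179.925,-.0791,95.8226]))
x,y,z=W[...,0],W[...,1],W[...,2]
def line(m,y0=-.33,y1=-.2,s=.012):
    ys=np.arange(y0,y1,s); c=[];w=[]
    for a in ys:
        k=m&(y>=a)&(y<a+s)
        if k.sum()<20: continue
        lo,hi=np.percentile(x[k],[1,99]); c.append((a+s/2,(lo+hi)/2)); w.append(hi-lo)
    c=np.array(c); p=np.polyfit(c[:,0],c[:,1],1); return "x at -.2517: %.4f yaw %.2f"%(np.polyval(p,-.2517),90-np.degrees(np.arctan(p[0]))),np.round(w,3), np.round(c[:,1]-np.polyval(p,c[:,0]),4)
with np.errstate(invalid='ignore'):
    print(line((z>.1)&(z<.112)&(x>.35)&(x<.5)))
    print(line((z>.008)&(z<.018)&(x>.35)&(x<.5)))
    k=(z>.095)&(z<.112)&(x>.35)&(x<.5); print("y ext",np.percentile(y[k],[0,.2,99.8,100]))
    k=(z>.008)&(z<.016)&(x>.35)&(x<.5); print("foot y ext",np.percentile(y[k],[0,1,99,100]))
    f=(z>.008)&(z<.018)&(x>.37)&(x<.49)&(y>-.345)&(y<-.16); n,l,s,ce=cv2.connectedComponentsWithStats(f.astype(np.uint8)); print([ (s[i].tolist(),rect(W[l==i][:,:2])) for i in range(1,n) if s[i,4]>100])
    print("lid",rect(W[(x>.5)&(x<.76)&(y>-.37)&(y<-.17)&(z>.049)&(z<.062)][:,:2]))
    h=cv2.cvtColor(im,cv2.COLOR_BGR2HSV)
cv2.imwrite("pics/c6.png",cv2.resize(im[130:260,200:480],None,fx=2.8,fy=2.8,interpolation=cv2.INTER_CUBIC))
```

```text
('x at -.2517: 0.4213 yaw 95.55', array([0.029, 0.029, 0.029, 0.029, 0.028, 0.029, 0.03 , 0.03 , 0.03 ,
       0.029, 0.03 ]), array([-0.0001,  0.0001,  0.0001,  0.0001,  0.0002, -0.0004, -0.0002,
        0.0001,  0.0002,  0.0003, -0.0003]))
('x at -.2517: 0.4215 yaw 96.75', array([0.079, 0.079, 0.078, 0.079, 0.078, 0.078, 0.079, 0.078, 0.079,
       0.079, 0.079]), array([-0.0006,  0.0001,  0.0004, -0.0002,  0.0001,  0.0005, -0.0001,
        0.0003, -0.0004,  0.0001, -0.0002]))
y ext [-0.34691384 -0.34531027 -0.15407833 -0.15271988]
foot y ext [-0.48743698 -0.41705231 -0.1795155  -0.17603769]
[([261, 113, 17, 104, 1387], (array([ 0.4501, -0.2506]), array([0.0223, 0.1481]), 6.19)), ([219, 114, 15, 104, 1027], (array([ 0.3917, -0.2581]), array([0.0188, 0.1488]), 6.74))]
lid (array([ 0.6305, -0.2658]), array([0.1116, 0.1503]), 85.94)
```

View pics/c6.png

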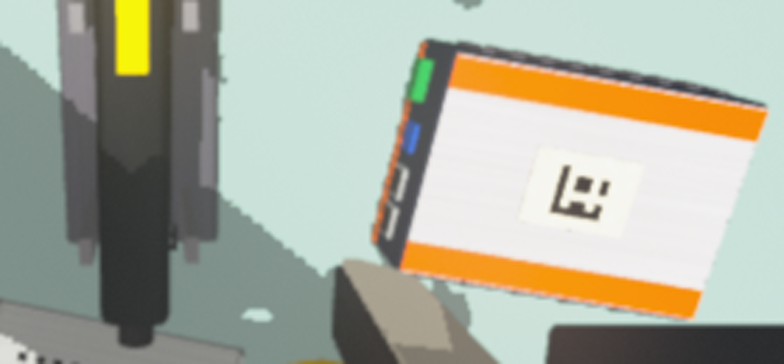

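Run:
```python
from h import *
plan([.4211,-.2535,.17],[180,0,96.1])
```

```text
turn [-0.    -0.001 -0.005] shift [-0.028 -0.036  0.443] rows>= 3
```

Request:
{"api": "move_arm", "payload": {"commands": [[[0, 0, -0.005], [-0.005, -0.026, 0.1], 0.8], [[0, 0, -0.005], [-0.005, -0.026, 0.22], 0.8], [[0, 0, -0.005], [-0.005, -0.026, 0.33], 0.8], [[0, 0, -0.005], [-0.005, -0.026, 0.42], 0.8], [[0, 0, -0.005], [-0.005, -0.026, 0.44], 0.8], [[0, 0, -0.005], [-0.005, -0.026, 0.44], 0.8], [[0, 0, -0.005], [-0.005, -0.026, 0.44], 0.8], [[0, 0, -0.005], [-0.005, -0.026, 0.44], 0.8]]}}

```text
clock: 13.37
eef_pos: [0.4238, -0.2485, 0.1732]
tcp_rot: [179.9, 0.1, 96.1]
ft_force: [-0.1, 0.1, 0.3]
gripper_width: 0.0744
```

Run:
```python
from h import *
st,im,d,W=snap("wrist",7)
print(st["eef_pos"],st["tcp_rot"],st["gripper_width"])
x,y,z=W[...,0],W[...,1],W[...,2]
def line(m,y0=-.33,y1=-.19,s=.01):
    ys=np.arange(y0,y1,s); c=[];w=[]
    for a in ys:
        k=m&(y>=a)&(y<a+s)
        if k.sum()<20: continue
        lo,hi=np.percentile(x[k],[1,99]); c.append((a+s/2,(lo+hi)/2)); w.append(hi-lo)
    c=np.array(c); p=np.polyfit(c[:,0],c[:,1],1); return "x at -.254: %.4f yaw %.2f"%(np.polyval(p,-.254),90-np.degrees(np.arctan(p[0]))),np.round(w,3), np.round(c[:,1]-np.polyval(p,c[:,0]),4)
with np.errstate(invalid='ignore'):
    print(line((z>.102)&(z<.112)&(x>.35)&(x<.5)))
    print(line((z>.008)&(z<.018)&(x>.35)&(x<.5)))
    k=(z>.008)&(z<.016)&(x>.35)&(x<.5)&(y>-.36); print("foot y ext",np.percentile(y[k],[0,1,99,100]))
    print("handle z",np.median(z[(z>.098)&(z<.112)&(x>.35)&(x<.5)&(y<-.22)]))
print(observe()["eef_pos"])
```

```text
[ 0.42377768 -0.24854004  0.17317702] [1.79889025e+02 8.86170405e-02 9.60858579e+01] 0.074412451494135
('x at -.254: 0.4216 yaw 96.17', array([0.028, 0.028, 0.028, 0.029, 0.028, 0.029, 0.028, 0.028, 0.028,
       0.028, 0.028, 0.028, 0.028, 0.034]), array([-0.0006, -0.0001, -0.0001, -0.0002,  0.0003,  0.    ,  0.0002,
        0.0003,  0.0004,  0.0002,  0.0007,  0.0004,  0.0006, -0.0021]))
('x at -.254: 0.4224 yaw 96.58', array([0.079, 0.079, 0.079, 0.081, 0.08 , 0.079, 0.079, 0.079, 0.079,
       0.079, 0.08 , 0.08 , 0.08 , 0.08 , 0.079]), array([-0.0006, -0.    ,  0.0001,  0.0002,  0.0004,  0.0004, -0.    ,
        0.0001, -0.0004, -0.0002,  0.    ,  0.0002, -0.0001, -0.0002,
        0.0002]))
foot y ext [-0.3310111  -0.32389375 -0.17960759 -0.17530162]
handle z 0.10543129743307444
[ 0.42371137 -0.2486496   0.17303044]
```

View pics/wrist7.png

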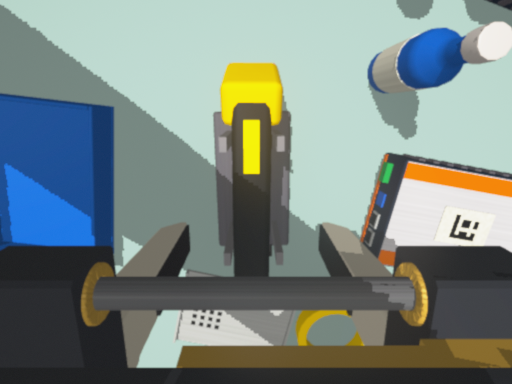

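Request:
{"api": "move_arm", "payload": {"commands": [[[0, 0, 0], [-0.018, -0.01, 0.06], 0.8], [[0, 0, 0], [-0.018, -0.01, 0.14], 0.8], [[0, 0, 0], [-0.018, -0.01, 0.22], 0.8], [[0, 0, 0], [-0.018, -0.01, 0.3], 0.8], [[0, 0, 0], [-0.018, -0.01, 0.36], 0.8], [[0, 0, 0], [-0.018, -0.01, 0.39], 0.8], [[0, 0, 0], [-0.018, -0.01, 0.405], 0.8], [[0, 0, 0], [-0.018, -0.01, 0.408], 0.8], [[0, 0, 0], [-0.018, -0.01, 0.408], 0.8]]}}

```text
clock: 14.17
eef_pos: [0.4215, -0.2536, 0.0702]
tcp_rot: [179.9, 0.0, 96.0]
ft_force: [0.5, 0.2, 1.2]
gripper_width: 0.0743
```

Request:
{"api": "move_arm", "payload": {"commands": [[[0, 0, 0], [0, 0, 0], 0.4], [[0, 0, 0], [0, 0, 0], 0.4], [[0, 0, 0], [0, 0, 0], 0.4], [[0, 0, 0], [0, 0, 0], 0.4], [[0, 0, 0], [0, 0, 0], 0.4], [[0, 0, 0], [0, 0, 0], 0.4]], "force": 25}}

```text
clock: 14.67
eef_pos: [0.4211, -0.2534, 0.0692]
tcp_rot: [180.0, 0.0, 96.0]
ft_force: [0.2, -1.4, 0.1]
gripper_width: 0.0399
```

Run:
```python
from h import *
for n in ["wrist","side"]: st,im,d,W=snap(n,8)
im=load("side",8)[0]; cv2.imwrite("pics/c8.png",cv2.resize(im[200:320,220:350],None,fx=5,fy=5,interpolation=2))
st=observe();print(st["eef_pos"],st["tcp_rot"],st["gripper_width"])
```

```text
[ 0.4210698  -0.25337513  0.06917852] [-1.79999861e+02  1.46724496e-03  9.60384961e+01] 0.03762083221125283
```

View pics/wrist8.png

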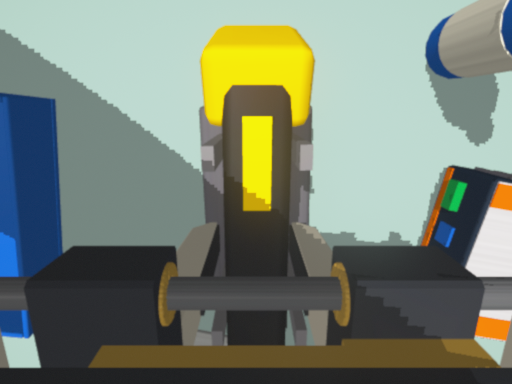

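Request:
{"api": "move_arm", "payload": {"commands": [[[0, 0, 0], [0, 0, 0], 0.2], [[0, 0, 0], [0, 0, 0], 0.1], [[0, 0, 0], [0, 0, 0], 0], [[0, 0, 0], [0, 0, 0], 0], [[0, 0, 0], [0, 0, 0], 0], [[0, 0, 0], [0, 0, 0], 0], [[0, 0, 0], [0, 0, 0], 0]], "force": 35}}

```text
clock: 15.35
eef_pos: [0.4211, -0.2534, 0.0691]
tcp_rot: [-180.0, -0.0, 96.0]
ft_force: [-0.1, -0.2, -0.6]
gripper_width: 0.0294
```

Request:
{"api": "move_arm", "payload": {"commands": [[[0, 0, 0], [0, 0, -0.02], 0], [[0, 0, 0], [0, 0, -0.05], 0], [[0, 0, 0], [0, 0, -0.1], 0], [[0, 0, 0], [0, 0, -0.18], 0], [[0, 0, 0], [0, 0, -0.28], 0], [[0, 0, 0], [0, 0, -0.4], 0], [[0, 0, 0], [0, 0, -0.53], 0], [[0, 0, 0], [0, 0, -0.65], 0], [[0, 0, 0], [0, 0, -0.72], 0], [[0, 0, 0], [0, 0, -0.74], 0]]}}

```text
clock: 16.18
eef_pos: [0.4216, -0.2537, 0.2589]
tcp_rot: [179.8, 0.2, 96.0]
ft_force: [0.8, -0.9, -2.1]
gripper_width: 0.0296
```

```bash
cat >> h.py <<'E'
GO=np.array([0,0,-.0208]) # scanner->tcp offset in scanner frame
def scanpose(label,n,psi,dist=.08):
    n=np.array(n)/np.linalg.norm(n); s=-n
    # scanner frame: R_s with sight = s ; sight_s=(.342,0,-.94)
    # build: window frame z=s, y axis horizontal perpendicular to heading psi
    h=np.array([np.cos(np.radians(psi)),np.sin(np.radians(psi)),0])
    yv=np.cross(s,h); yv=-yv/np.linalg.norm(yv); 
    yv=yv if np.dot(yv,[-h[1],h[0],0])>0 else -yv
    xv=np.cross(yv,s)  # window x : y x z
    a=np.radians(20); # in scanner frame: sight=(sin20,0,-cos20), window x = y x sight
    ss=np.array([np.sin(a),0,-np.cos(a)]); ys=np.array([0,1,0]); xs=np.cross(ys,ss)
    R=np.stack([xv,yv,s],1)@np.stack([xs,ys,ss],1).T
    o=np.array(label)+dist*n-R@np.array([.098,0,-.05])
    T=R@np.diag([1,-1,-1.]); return o+R@GO,T,R,o
def window(st=None):
    st=st or observe(); T=Ro.from_euler("xyz",st["tcp_rot"],degrees=True).as_matrix(); R=T@np.diag([1,-1,-1.])
    o=np.array(st["eef_pos"])-R@GO
    return o+R@np.array([.098,0,-.05]),R@np.array([np.sin(np.radians(20)),0,-np.cos(np.radians(20))])
def check(label,n,st=None):
    w,s=window(st); v=np.array(label)-w; dd=v@s; n=np.array(n)/np.linalg.norm(n)
    print("dist %.1f off %.1f mm ang %.2f"%(dd*1e3,np.linalg.norm(v-dd*s)*1e3,np.degrees(np.arccos(-n@s))),"win",np.round(w,4))
OL=np.array([.6312,-.2663,.0555])
E
python3 - <<'E'
from h import *
st,im,d,W=snap("wrist",9); print(st["eef_pos"],st["tcp_rot"],st["gripper_width"],st["ft_force"])
p,T,R,o=scanpose(OL,[0,0,1],-20); print(p,o,Ro.from_matrix(T).as_euler("xyz",degrees=True),R)
plan(p,T)
p2,T2,_,_=scanpose([.645,.284,.046],[-.42,.04,.906],-6); print(p2,Ro.from_matrix(T2).as_euler("xyz",degrees=True))
E
```

```text
[ 0.4215593  -0.25374395  0.25887078] [179.77169279   0.19684313  96.03457159] 0.029599163881077854 [ 0.83878037 -0.86200383 -2.13239371]
[ 0.55404852 -0.23821916  0.196457  ] [ 0.56073351 -0.2406523   0.21600261] [180.  20. -20.] [[ 0.88302222  0.34202014  0.3213938 ]
 [-0.3213938   0.93969262 -0.11697778]
 [-0.34202014  0.          0.93969262]]
turn [ 0.455 -0.282  2.547] shift [0.006 0.533 0.246] rows>= 17
[0.51175847 0.29757833 0.13912402] [-179.73840012   -4.96883744   -6.02265834]
```

View pics/wrist9.png

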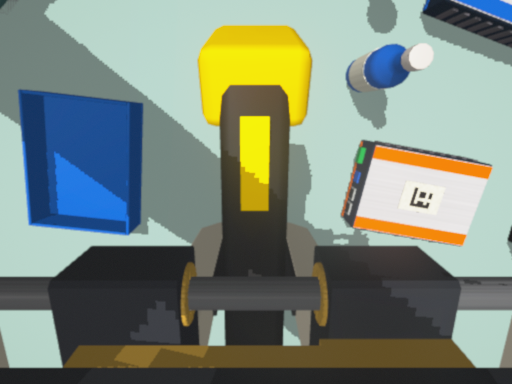

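Request:
{"api": "move_arm", "payload": {"commands": [[[0, 0, 0.12], [0, 0.03, 0], 0], [[0, 0, 0.26], [0, 0.06, 0], 0], [[0, 0, 0.41], [0, 0.1, 0], 0], [[0, 0, 0.56], [0, 0.14, 0], 0], [[0, 0, 0.71], [0, 0.18, 0], 0], [[0, 0, 0.86], [0, 0.22, 0], 0], [[0, 0, 1], [0, 0.26, 0], 0]]}}

```text
clock: 16.82
eef_pos: [0.4858, -0.2462, 0.2527]
tcp_rot: [-179.9, 0.0, 50.7]
ft_force: [0.0, 0.4, -2.6]
gripper_width: 0.0299
```

Run:
```python
from h import *
p,T,R,o=scanpose(OL,[0,0,1],-20); print(observe()["eef_pos"],observe()["tcp_rot"])
plan([.554,-.238,.25],[180,0,-20])
```

```text
[ 0.48577953 -0.24622056  0.25268045] [-1.79886557e+02  2.08652845e-02  5.06967888e+01]
turn [-0.002  0.002  1.571] shift [0.198 0.19  0.01 ] rows>= 10
```

Request:
{"api": "move_arm", "payload": {"commands": [[[0, 0, 0.14], [0.02, 0.02, 0], 0], [[0, 0, 0.28], [0.05, 0.05, 0], 0], [[0, 0, 0.42], [0.08, 0.08, 0], 0], [[0, 0, 0.57], [0.11, 0.11, 0], 0], [[0, 0, 0.72], [0.14, 0.14, 0], 0], [[0, 0, 0.86], [0.17, 0.17, 0], 0], [[0, 0, 0.96], [0.19, 0.18, 0], 0], [[0, 0, 1], [0.198, 0.19, 0], 0]]}}

```text
clock: 17.48
eef_pos: [0.5539, -0.2374, 0.2523]
tcp_rot: [-179.9, 0.1, 5.8]
ft_force: [0.0, 0.1, -2.4]
gripper_width: 0.0298
```

Run:
```python
from h import *
p,T,R,o=scanpose(OL,[0,0,1],-20); print(observe()["eef_pos"],observe()["tcp_rot"],observe()["q"])
plan(p,T)
```

```text
[ 0.55392405 -0.23736027  0.25234153] [-1.79918855e+02  1.20853368e-01  5.77531588e+00] [-2.56237667e+01 -2.66020409e+00  8.90433722e+01  6.31133675e-03
  9.37622633e+01  5.86014092e+01]
turn [ 0.099 -0.434  0.567] shift [0.001 0.004 0.224] rows>= 5
```

Request:
{"api": "move_arm", "payload": {"commands": [[[0.02, -0.08, 0.1], [0, 0, 0.02], 0], [[0.04, -0.17, 0.22], [0, 0, 0.05], 0], [[0.06, -0.26, 0.34], [0, 0, 0.09], 0], [[0.08, -0.34, 0.45], [0, 0, 0.14], 0], [[0.095, -0.41, 0.54], [0, 0, 0.19], 0], [[0.099, -0.434, 0.567], [0.001, 0.004, 0.22], 0], [[0.099, -0.434, 0.567], [0.001, 0.004, 0.224], 0], [[0.099, -0.434, 0.567], [0.001, 0.004, 0.224], 0], [[0.099, -0.434, 0.567], [0.001, 0.004, 0.224], 0]]}}

```text
clock: 18.23
eef_pos: [0.5541, -0.2389, 0.1989]
tcp_rot: [-180.0, 19.7, -19.6]
ft_force: [-0.1, 0.7, -2.1]
gripper_width: 0.0299
```

Run:
```python
from h import *
check(OL,[0,0,1])
st,im,d,W=snap("side",10); st,im2,d,W2=snap("scene",10)
a=cv2.resize(im[160:320,220:400],None,fx=3,fy=3,interpolation=2);b=cv2.resize(im2[110:270,110:280],None,fx=2,fy=2,interpolation=2)
cv2.imwrite("pics/c10.png",a);cv2.imwrite("pics/c10b.png",b)
for im,W,n in ((im,W,"side"),(im2,W2,"scene")):
    h=cv2.cvtColor(im,cv2.COLOR_BGR2HSV).astype(int); x,y,z=W[...,0],W[...,1],W[...,2]
    with np.errstate(invalid='ignore'): m=(h[...,0]>20)&(h[...,0]<34)&(h[...,1]>140)&(h[...,2]>80)&(x>.52)&(x<.74)&(y<-.15)&(y>-.36)&(z>.1)
    P=W[m]; print(n,len(P),P.min(0),P.max(0))
```

```text
dist 82.8 off 0.9 mm ang 0.26 win [ 0.6317 -0.2666  0.1383]
side 86 [ 0.55979992 -0.29229787  0.14110606] [ 0.64244568 -0.20907965  0.31560056]
scene 305 [ 0.5993088  -0.29225602  0.14001363] [ 0.65864158 -0.23885929  0.2232522 ]
```

View pics/c10.png

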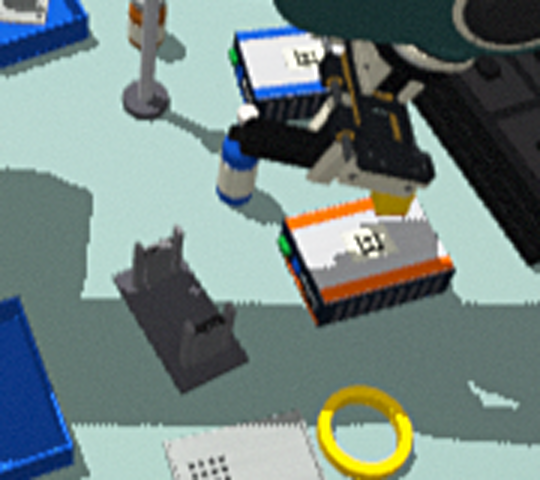

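View pics/c10b.png

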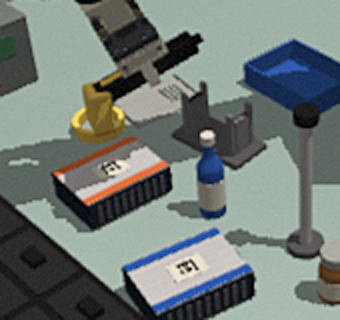

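Request:
{"api": "move_arm", "payload": {"commands": [[[0, 0, 0], [0, 0, 0], 0], [[0, 0, 0], [0, 0, 0], 0], [[0, 0, 0], [0, 0, 0], 0], [[0, 0, 0], [0, 0, 0], 0], [[0, 0, 0], [0, 0, 0], 0], [[0, 0, 0], [0, 0, 0], 0], [[0, 0, 0], [0, 0, 0], 0], [[0, 0, 0], [0, 0, 0], 0], [[0, 0, 0], [0, 0, 0], 0], [[0, 0, 0], [0, 0, 0], 0]]}}

```text
clock: 19.17
eef_pos: [0.5541, -0.2389, 0.1981]
tcp_rot: [180.0, 19.9, -19.7]
ft_force: [-0.4, -0.2, -1.6]
gripper_width: 0.0295
```

Request:
{"api": "move_arm", "payload": {"commands": [[[0, 0, 0], [0, 0, 0], 0], [[0, 0, 0], [0, 0, 0], 0], [[0, 0, 0], [0, 0, 0], 0], [[0, 0, 0], [0, 0, 0], 0], [[0, 0, 0], [0, 0, 0], 0], [[0, 0, 0], [0, 0, 0], 0], [[0, 0, 0], [0, 0, 0], 0], [[0, 0, 0], [0, 0, 0], 0]]}}

```text
clock: 19.83
eef_pos: [0.5541, -0.2389, 0.1981]
tcp_rot: [180.0, 19.9, -19.7]
ft_force: [-0.4, 0.7, -1.3]
gripper_width: 0.0296
```

Run:
```python
from h import *
check(OL,[0,0,1])
# job label centre: white patch in initial images on face plane
for n in ("scene","side"):
    im,d=load(n); W=cloud(n,d); h=cv2.cvtColor(im,cv2.COLOR_BGR2HSV).astype(int)
    x,y,z=W[...,0],W[...,1],W[...,2]
    with np.errstate(invalid='ignore'): m=(x>.60)&(x<.69)&(y>.24)&(y<.33)&(z>.025)&(z<.065)&((h[...,1]<110)|(h[...,2]<70))
    k,l,s,ce=cv2.connectedComponentsWithStats(cv2.morphologyEx(m.astype(np.uint8),cv2.MORPH_CLOSE,np.ones((3,3))))
    for i in range(1,k):
        if s[i,4]>30: P=W[l==i]; P=P[np.isfinite(P[:,0])]; print(n,ce[i],s[i],np.mean(P,0),rect(P[:,:2]))
print(observe()["q"])
```

```text
dist 81.9 off 0.7 mm ang 0.14 win [ 0.6315 -0.2667  0.1374]
scene [295.32544379 296.10650888] [285 290  22  13 169] [0.6423847  0.28381171 0.04644667] (array([0.6409, 0.283 ]), array([0.0369, 0.0486]), 82.73)
scene [273.74509804 302.50980392] [270 297  10  13  51] [0.68881336 0.25442506 0.0371612 ] (array([0.6888, 0.2561]), array([0.0328, 0.0032]), 83.4)
side [276.57317073 132.31707317] [271 127  13  12  82] [0.64134805 0.2820048  0.0447325 ] (array([0.6415, 0.2832]), array([0.038 , 0.0448]), 89.19)
[-24.86274695  11.1584954   81.12935324  -1.83835912 107.49400227
  84.62739982]
```

```bash
cat >> h.py <<'E'
JL=np.array([.642,.283,.0455]); JN=np.array([-.42,.0416,.906])
E
python3 - <<'E'
from h import *
plan([.554,-.235,.40],[180,0,-20])
f=(np.array([.554,-.235,.40]),[180,0,-20])
plan([.54,.03,.40],[180,0,-13],f)
p,T,R,o=scanpose(JL,JN,-6); print(p,o,Ro.from_matrix(T).as_euler("xyz",degrees=True))
plan([p[0],p[1],.40],T,(np.array([.54,.03,.40]),[180,0,-13]))
E
```

```text
turn [0.001 0.441 0.006] shift [-0.28  -0.014 -0.757] rows>= 5
turn [ 0.     0.    -0.156] shift [-0.415 -0.977 -0.   ] rows>= 7
[0.50876129 0.29674254 0.13860397] [0.50696035 0.29687365 0.15932544] [-179.83940648   -4.9777022    -6.01393442]
turn [ 0.01   0.11  -0.155] shift [-0.362 -1.012 -0.   ] rows>= 7
```

Request:
{"api": "move_arm", "payload": {"commands": [[[0, 0.03, 0], [-0.02, 0, -0.06], 0], [[0, 0.1, 0], [-0.05, 0, -0.17], 0], [[0, 0.18, 0], [-0.1, 0, -0.3], 0], [[0, 0.26, 0], [-0.16, 0, -0.43], 0], [[0, 0.34, 0], [-0.2, 0, -0.56], 0], [[0, 0.41, 0], [-0.25, 0, -0.68], 0], [[0, 0.441, 0], [-0.28, 0, -0.75], 0], [[0, 0.441, 0], [-0.28, 0, -0.757], 0]]}}

```text
clock: 20.5
eef_pos: [0.5519, -0.238, 0.4063]
tcp_rot: [179.9, -0.5, -19.7]
ft_force: [-0.1, 0.6, -1.9]
gripper_width: 0.0297
```

Request:
{"api": "move_arm", "payload": {"commands": [[[0, 0, -0.02], [-0.05, -0.1, 0], 0], [[0, 0, -0.04], [-0.1, -0.22, 0], 0], [[0, 0, -0.07], [-0.16, -0.36, 0], 0], [[0, 0, -0.1], [-0.22, -0.5, 0], 0], [[0, 0, -0.13], [-0.28, -0.64, 0], 0], [[0, 0, -0.15], [-0.34, -0.78, 0], 0], [[0, 0, -0.156], [-0.38, -0.9, 0], 0], [[0, 0, -0.156], [-0.41, -0.98, 0], 0]]}}

```text
clock: 21.17
eef_pos: [0.5386, 0.0296, 0.3983]
tcp_rot: [180.0, 0.2, -12.6]
ft_force: [-0.3, -0.6, -1.3]
gripper_width: 0.0298
```

Request:
{"api": "move_arm", "payload": {"commands": [[[0, 0, -0.02], [-0.04, -0.12, 0], 0], [[0, 0, -0.04], [-0.09, -0.26, 0], 0], [[0, 0.01, -0.07], [-0.14, -0.4, 0], 0], [[0, 0.03, -0.1], [-0.19, -0.54, 0], 0], [[0, 0.06, -0.13], [-0.24, -0.68, 0], 0], [[0, 0.09, -0.15], [-0.29, -0.82, 0], 0], [[0.01, 0.11, -0.155], [-0.34, -0.94, 0], 0], [[0.01, 0.11, -0.155], [-0.36, -1, 0], 0], [[0.01, 0.11, -0.155], [-0.36, -1, 0], 0]]}}

```text
clock: 21.92
eef_pos: [0.5053, 0.2936, 0.3975]
tcp_rot: [-180.0, -4.7, -5.5]
ft_force: [0.3, -0.6, -2.5]
gripper_width: 0.0298
```

Run:
```python
from h import *
st,im,d,W=snap("wrist",11); print(st["eef_pos"],st["tcp_rot"],st["gripper_width"],st["q"])
x,y,z=W[...,0],W[...,1],W[...,2]; h=cv2.cvtColor(im,cv2.COLOR_BGR2HSV).astype(int)
with np.errstate(invalid='ignore'): m=(h[...,0]>20)&(h[...,0]<34)&(h[...,1]>120)&(x>.56)&(x<.72)&(y>.2)&(y<.36)&(z<.09)
print(m.sum(), rect(W[m][:,:2]) if m.sum() else "")
p,T,R,o=scanpose(JL,JN,-6); plan(p,T)
```

```text
[0.50530616 0.29364691 0.39753301] [-179.96652991   -4.73714472   -5.53388457] 0.029846192886532147 [ 29.0367906   -6.63873608  79.53429336  -2.73012529 103.16748046
 123.85587985]
0 
turn [0.002 0.005 0.009] shift [-0.076 -0.019  1.034] rows>= 7
```

View pics/wrist11.png

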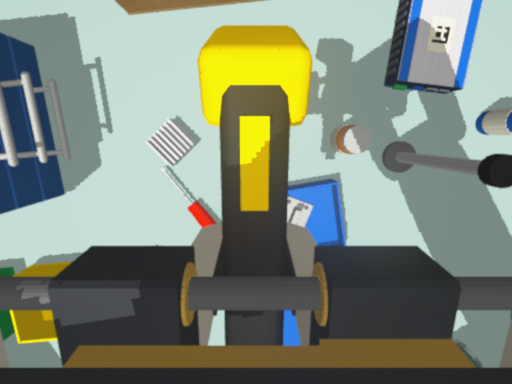

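Request:
{"api": "move_arm", "payload": {"commands": [[[0, 0, 0], [-0.01, 0, 0.12], 0], [[0, 0, 0], [-0.02, 0, 0.27], 0], [[0, 0, 0], [-0.03, -0.01, 0.42], 0], [[0, 0, 0], [-0.04, -0.01, 0.56], 0], [[0, 0.005, 0.005], [-0.05, -0.01, 0.7], 0], [[0, 0.005, 0.009], [-0.06, -0.019, 0.82], 0], [[0, 0.005, 0.009], [-0.07, -0.019, 0.91], 0], [[0, 0.005, 0.009], [-0.076, -0.019, 0.97], 0], [[0, 0.005, 0.009], [-0.076, -0.019, 1], 0], [[0, 0.005, 0.009], [-0.076, -0.019, 1], 0]]}}

```text
clock: 22.8
eef_pos: [0.5089, 0.2945, 0.1468]
tcp_rot: [-180.0, -5.0, -6.2]
ft_force: [-0.5, 0.3, -1.7]
gripper_width: 0.0298
```

Run:
```python
from h import *
check(JL,JN); p,T,R,o=scanpose(JL,JN,-6); plan(p,T)
st,im,d,W=snap("scene",12); cv2.imwrite("pics/c12.png",cv2.resize(im[170:340,220:400],None,fx=3,fy=3,interpolation=2))
st,im,d,W=snap("side",12); cv2.imwrite("pics/c12b.png",cv2.resize(im[60:200,200:340],None,fx=3,fy=3,interpolation=2))
```

```text
dist 87.3 off 4.8 mm ang 0.19 win [0.6085 0.2837 0.1262]
turn [ 0.003 -0.    -0.004] shift [-0.004 -0.009  0.033] rows>= 1
```

View pics/c12.png

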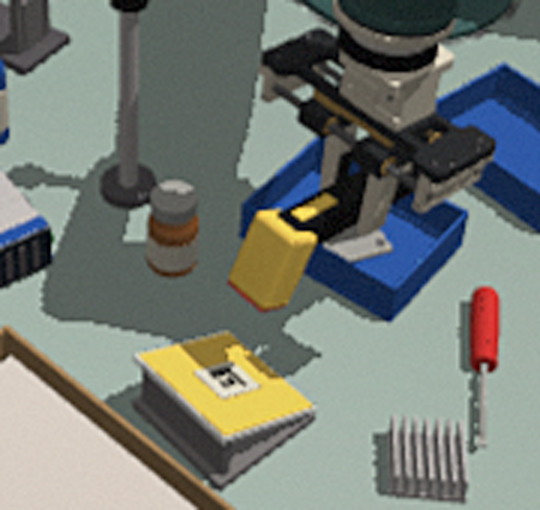

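View pics/c12b.png

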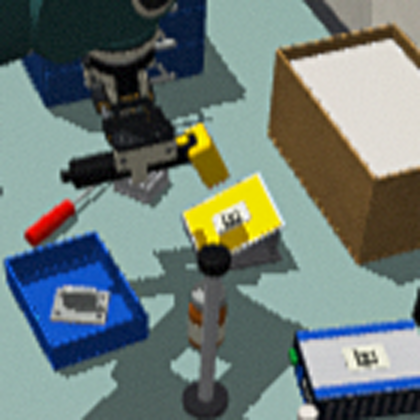

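Request:
{"api": "move_arm", "payload": {"commands": [[[0, 0, 0], [-0.004, -0.009, 0.015], 0], [[0, 0, 0], [-0.004, -0.009, 0.03], 0], [[0, 0, 0], [-0.004, -0.009, 0.03], 0], [[0, 0, 0], [-0.004, -0.009, 0.03], 0], [[0, 0, 0], [-0.004, -0.009, 0.03], 0], [[0, 0, 0], [-0.004, -0.009, 0.03], 0], [[0, 0, 0], [-0.004, -0.009, 0.03], 0], [[0, 0, 0], [-0.004, -0.009, 0.03], 0], [[0, 0, 0], [-0.004, -0.009, 0.03], 0], [[0, 0, 0], [-0.004, -0.009, 0.03], 0]]}}

```text
clock: 23.73
eef_pos: [0.5092, 0.298, 0.1417]
tcp_rot: [-179.8, -5.2, -6.1]
ft_force: [0.3, 0.9, -2.4]
gripper_width: 0.0298
```

Run:
```python
from h import *
check(JL,JN)
```

```text
dist 82.9 off 2.3 mm ang 0.20 win [0.6089 0.2873 0.1214]
```

Request:
{"api": "move_arm", "payload": {"commands": [[[0, 0, 0], [0, 0, 0], 0], [[0, 0, 0], [0, 0, 0], 0], [[0, 0, 0], [0, 0, 0], 0], [[0, 0, 0], [0, 0, 0], 0], [[0, 0, 0], [0, 0, 0], 0], [[0, 0, 0], [0, 0, 0], 0], [[0, 0, 0], [0, 0, 0], 0], [[0, 0, 0], [0, 0, 0], 0], [[0, 0, 0], [0, 0, 0], 0], [[0, 0, 0], [0, 0, 0], 0]]}}

```text
clock: 24.57
eef_pos: [0.5092, 0.298, 0.1416]
tcp_rot: [-179.8, -5.2, -6.1]
ft_force: [0.7, -0.3, -2.6]
gripper_width: 0.0299
```

Request:
{"api": "move_arm", "payload": {"commands": [[[0, 0, 0], [0, 0, 0], 0], [[0, 0, 0], [0, 0, 0], 0], [[0, 0, 0], [0, 0, 0], 0], [[0, 0, 0], [0, 0, 0], 0], [[0, 0, 0], [0, 0, 0], 0], [[0, 0, 0], [0, 0, 0], 0]]}}

```text
clock: 25.07
eef_pos: [0.5092, 0.2979, 0.1417]
tcp_rot: [-179.8, -5.2, -6.1]
ft_force: [0.5, -0.1, -1.5]
gripper_width: 0.0297
```

Run:
```python
from h import *
check(JL,JN); p=observe()["eef_pos"]
f=(np.array([.54,.03,.40]),[180,0,-6])
plan([.507,.295,.385],[180,0,-6])
plan([.52,.05,.40],[180,0,-6],(np.array([.507,.295,.385]),[180,0,-6]))
plan([.44,-.2,.36],[180,0,30],(np.array([.52,.05,.40]),[180,0,-6]))
```

```text
dist 82.9 off 2.3 mm ang 0.20 win [0.6089 0.2873 0.1214]
turn [-0.004 -0.115 -0.003] shift [ 0.08  0.01 -0.97] rows>= 6
turn [0. 0. 0.] shift [ 0.154  0.969 -0.06 ] rows>= 6
turn [ 0.   0.  -0.8] shift [-0.214  1.028  0.16 ] rows>= 7
```

Request:
{"api": "move_arm", "payload": {"commands": [[[0, 0, 0], [0, 0, -0.06], 0], [[0, 0, 0], [0.01, 0, -0.17], 0], [[0, -0.02, 0], [0.02, 0, -0.31], 0], [[0, -0.04, 0], [0.04, 0, -0.46], 0], [[0, -0.06, 0], [0.05, 0.01, -0.61], 0], [[0, -0.08, 0], [0.06, 0.01, -0.76], 0], [[0, -0.1, 0], [0.07, 0.01, -0.89], 0], [[-0.004, -0.115, -0.003], [0.08, 0.01, -0.97], 0]]}}

```text
clock: 25.73
eef_pos: [0.5069, 0.2948, 0.3892]
tcp_rot: [-179.9, -0.1, -6.0]
ft_force: [-0.2, 0.1, -2.9]
gripper_width: 0.0295
```

Request:
{"api": "move_arm", "payload": {"commands": [[[0, 0, 0], [0.02, 0.1, -0.04], 0], [[0, 0, 0], [0.04, 0.22, -0.06], 0], [[0, 0, 0], [0.06, 0.36, -0.06], 0], [[0, 0, 0], [0.08, 0.5, -0.06], 0], [[0, 0, 0], [0.1, 0.64, -0.06], 0], [[0, 0, 0], [0.12, 0.78, -0.06], 0], [[0, 0, 0], [0.14, 0.9, -0.06], 0], [[0, 0, 0], [0.154, 0.969, -0.06], 0]]}}

```text
clock: 26.4
eef_pos: [0.5197, 0.0473, 0.4003]
tcp_rot: [180.0, -0.0, -6.1]
ft_force: [-0.1, 0.6, -1.6]
gripper_width: 0.0297
```

Request:
{"api": "move_arm", "payload": {"commands": [[[0, 0, -0.02], [0, 0.1, 0], 0], [[0, 0, -0.1], [-0.01, 0.22, 0], 0], [[0, 0, -0.2], [-0.03, 0.36, 0], 0], [[0, 0, -0.32], [-0.06, 0.5, 0], 0], [[0, 0, -0.45], [-0.1, 0.64, 0], 0], [[0, 0, -0.58], [-0.14, 0.78, 0], 0], [[0, 0, -0.7], [-0.18, 0.9, 0.05], 0], [[0, 0, -0.78], [-0.21, 0.97, 0.1], 0], [[0, 0, -0.8], [-0.214, 1, 0.12], 0]]}}

```text
clock: 27.15
eef_pos: [0.439, -0.1951, 0.3687]
tcp_rot: [-180.0, 0.1, 30.1]
ft_force: [0.2, 0.8, -2.0]
gripper_width: 0.03
```

Run:
```python
from h import *
st=observe(); print(st["eef_pos"],st["tcp_rot"],st["q"])
plan([.4213,-.2536,.28],[180,0,96])
```

```text
[ 0.43902691 -0.19513633  0.36872768] [-1.79978157e+02  6.71454580e-02  3.00929506e+01] [-2.69783781e+01 -1.75068047e+01  9.12894864e+01 -4.63412634e-02
  1.06272147e+02  3.29157206e+01]
turn [-1.000e-03  1.000e-03 -1.465e+00] shift [-0.178  0.167  0.355] rows>= 10
```

Request:
{"api": "move_arm", "payload": {"commands": [[[0, 0, -0.12], [-0.02, 0.02, 0], 0], [[0, 0, -0.26], [-0.05, 0.05, 0.02], 0], [[0, 0, -0.41], [-0.08, 0.08, 0.05], 0], [[0, 0, -0.56], [-0.11, 0.11, 0.1], 0], [[0, 0, -0.71], [-0.14, 0.14, 0.15], 0], [[0, 0, -0.86], [-0.16, 0.16, 0.2], 0], [[0, 0, -1], [-0.178, 0.167, 0.25], 0], [[0, 0, -1], [-0.178, 0.167, 0.25], 0]]}}

```text
clock: 27.82
eef_pos: [0.4221, -0.2518, 0.3052]
tcp_rot: [-179.8, -0.0, 75.3]
ft_force: [0.5, 0.5, -2.2]
gripper_width: 0.0296
```

Run:
```python
from h import *
st=observe(); print(st["eef_pos"],st["tcp_rot"])
plan([.4213,-.2536,.25],[180,0,96.1])
```

```text
[ 0.4220897  -0.25180412  0.30518869] [-1.79832396e+02 -3.08043270e-02  7.52713031e+01]
turn [-0.004 -0.001 -0.463] shift [-0.008 -0.001  0.221] rows>= 3
```

Request:
{"api": "move_arm", "payload": {"commands": [[[0, 0, -0.1], [0, 0, 0.03], 0], [[0, 0, -0.22], [0, 0, 0.08], 0], [[0, 0, -0.34], [-0.005, 0, 0.13], 0], [[0, 0, -0.43], [-0.008, 0, 0.18], 0], [[0, 0, -0.463], [-0.008, 0, 0.21], 0], [[0, 0, -0.463], [-0.008, 0, 0.22], 0], [[0, 0, -0.463], [-0.008, 0, 0.22], 0], [[0, 0, -0.463], [-0.008, 0, 0.22], 0], [[0, 0, -0.463], [-0.008, 0, 0.22], 0]]}}

```text
clock: 28.57
eef_pos: [0.4226, -0.2534, 0.2536]
tcp_rot: [180.0, 0.1, 95.7]
ft_force: [0.3, 0.2, -1.8]
gripper_width: 0.0298
```

Run:
```python
from h import *
st,im,d,W=snap("wrist",13); print(st["eef_pos"],st["tcp_rot"])
plan([.4211,-.2534,.10],[180,0,96.05])
a=load("wrist",9)[0]; cv2.imwrite("pics/c13.png",np.hstack([a[:240,150:400],im[:240,150:400]]))
```

```text
[ 0.42260521 -0.25344147  0.25357986] [1.79957560e+02 5.27477239e-02 9.57252477e+01]
turn [ 0.001  0.001 -0.007] shift [ 0.001 -0.006  0.614] rows>= 4
```

View pics/c13.png

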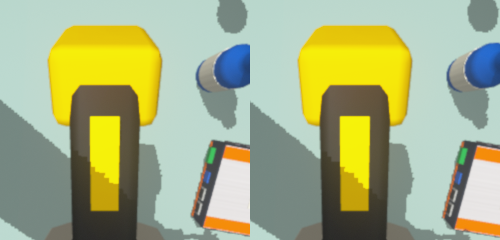

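The grip has not slipped: both crops show the head in the same place. I'll lower to just above the cheeks and check.

Request:
{"api": "move_arm", "payload": {"commands": [[[0, 0, -0.007], [0.001, -0.006, 0.08], 0], [[0, 0, -0.007], [0.001, -0.006, 0.2], 0], [[0, 0, -0.007], [0.001, -0.006, 0.32], 0], [[0, 0, -0.007], [0.001, -0.006, 0.44], 0], [[0, 0, -0.007], [0.001, -0.006, 0.53], 0], [[0, 0, -0.007], [0.001, -0.006, 0.58], 0], [[0, 0, -0.007], [0.001, -0.006, 0.6], 0], [[0, 0, -0.007], [0.001, -0.006, 0.6], 0], [[0, 0, -0.007], [0.001, -0.006, 0.6], 0], [[0, 0, -0.007], [0.001, -0.006, 0.6], 0]]}}

```text
clock: 29.45
eef_pos: [0.4215, -0.2538, 0.1043]
tcp_rot: [179.9, 0.1, 96.1]
ft_force: [-0.4, -0.5, -2.2]
gripper_width: 0.0298
```

Run:
```python
from h import *
st=observe(); print(st["eef_pos"],st["tcp_rot"])
plan([.4211,-.2534,.0692],[180,0,96.04])
```

```text
[ 0.42147482 -0.25380402  0.10428286] [1.79912598e+02 9.29886699e-02 9.61365506e+01]
turn [0.002 0.002 0.002] shift [ 0.002 -0.002  0.14 ] rows>= 1
```

Aligned to within 0.5 mm. Insert slowly.

Request:
{"api": "move_arm", "payload": {"commands": [[[0, 0, 0], [0.002, -0.002, 0.02], 0], [[0, 0, 0], [0.002, -0.002, 0.04], 0], [[0, 0, 0], [0.002, -0.002, 0.06], 0], [[0, 0, 0], [0.002, -0.002, 0.08], 0], [[0, 0, 0], [0.002, -0.002, 0.1], 0], [[0, 0, 0], [0.002, -0.002, 0.115], 0], [[0, 0, 0], [0.002, -0.002, 0.125], 0], [[0, 0, 0], [0.002, -0.002, 0.13], 0], [[0, 0, 0], [0.002, -0.002, 0.13], 0], [[0, 0, 0], [0.002, -0.002, 0.13], 0]]}}

```text
clock: 30.28
eef_pos: [0.4203, -0.2529, 0.0702]
tcp_rot: [-180.0, 0.0, 96.1]
ft_force: [-0.8, -0.5, -2.1]
gripper_width: 0.0297
```

Run:
```python
from h import *
st=observe(); print(st["eef_pos"],st["tcp_rot"],st["ft_force"])
```

```text
[ 0.42032184 -0.25293511  0.07018941] [-1.79996294e+02  1.39268411e-02  9.61444717e+01] [-0.81415451 -0.54246247 -2.12038077]
```

Request:
{"api": "move_arm", "payload": {"commands": [[[0, 0, 0], [-0.002, 0.003, 0.002], 0], [[0, 0, 0], [-0.002, 0.003, 0.004], 0], [[0, 0, 0], [-0.002, 0.003, 0.004], 0], [[0, 0, 0], [-0.002, 0.003, 0.004], 0], [[0, 0, 0], [-0.002, 0.003, 0.004], 0.34], [[0, 0, 0], [-0.002, 0.003, 0.004], 0.38], [[0, 0, 0], [-0.002, 0.003, 0.004], 0.45], [[0, 0, 0], [-0.002, 0.003, 0.004], 0.6], [[0, 0, 0], [-0.002, 0.003, 0.004], 0.7], [[0, 0, 0], [-0.002, 0.003, 0.004], 0.75]]}}

```text
clock: 31.12
eef_pos: [0.4211, -0.2533, 0.0691]
tcp_rot: [-180.0, 0.0, 96.1]
ft_force: [-0.3, -0.5, -0.6]
gripper_width: 0.0569
```

Request:
{"api": "move_arm", "payload": {"commands": [[[0, 0, 0], [0, 0, 0], 0.75], [[0, 0, 0], [0, 0, 0], 0.75], [[0, 0, 0], [0, 0, 0], 0.75], [[0, 0, 0], [0, 0, -0.04], 0.75], [[0, 0, 0], [0, 0, -0.12], 0.75], [[0, 0, 0], [0, 0, -0.24], 0.75], [[0, 0, 0], [0, 0, -0.38], 0.75], [[0, 0, 0], [0, 0, -0.52], 0.75], [[0, 0, 0], [0, 0, -0.66], 0.75], [[0, 0, 0], [0, 0, -0.8], 0.75]]}}

```text
clock: 31.95
eef_pos: [0.4207, -0.253, 0.2717]
tcp_rot: [180.0, 0.0, 96.1]
ft_force: [0.0, -0.3, -0.2]
gripper_width: 0.0698
```

Request:
{"api": "move_arm", "payload": {"commands": [[[0, 0, 0], [0, 0, -0.1], 0.75], [[0, 0, 0], [0, 0, -0.2], 0.75], [[0, 0, 0], [0, 0, -0.2], 0.75], [[0, 0, 0], [0, 0, -0.2], 0.75], [[0, 0, 0], [0, 0, -0.2], 0.75]]}}

```text
clock: 32.37
eef_pos: [0.4209, -0.2532, 0.3186]
tcp_rot: [-180.0, -0.0, 96.1]
ft_force: [0.5, 0.1, -0.9]
gripper_width: 0.0694
```

Run:
```python
from h import *
st,im,d,W=snap("wrist",14); print(st["eef_pos"],st["tcp_rot"],st["gripper_width"],st["ft_force"])
x,y,z=W[...,0],W[...,1],W[...,2]
def line(m,y0=-.33,y1=-.19,s=.01):
    ys=np.arange(y0,y1,s); c=[]
    for a in ys:
        k=m&(y>=a)&(y<a+s)
        if k.sum()<20: continue
        lo,hi=np.percentile(x[k],[1,99]); c.append((a+s/2,(lo+hi)/2))
    c=np.array(c); p=np.polyfit(c[:,0],c[:,1],1); return "x at -.254: %.4f yaw %.2f"%(np.polyval(p,-.254),90-np.degrees(np.arctan(p[0])))
with np.errstate(invalid='ignore'):
    print(line((z>.102)&(z<.112)&(x>.35)&(x<.5)),line((z>.008)&(z<.018)&(x>.35)&(x<.5)))
    k=(z>.095)&(z<.112)&(x>.35)&(x<.5); print("y ext",np.percentile(y[k],[0,.2,99.8,100]),np.median(z[k]))
for n in("scene","side"): snap(n,14)
```

```text
[ 0.42091752 -0.25315143  0.31860744] [-1.79965391e+02 -1.16926849e-02  9.61474896e+01] 0.0694455585509883 [ 0.51057234  0.13061116 -0.90923914]
x at -.254: 0.4202 yaw 96.33 x at -.254: 0.4220 yaw 96.43
y ext [-0.34661    -0.34542566 -0.153881   -0.15285426] 0.10552002927671841
```

View pics/wrist14.png

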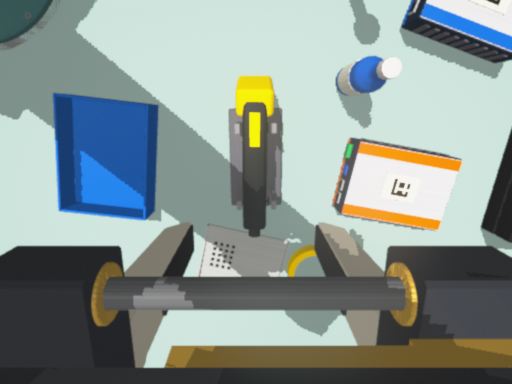

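View pics/scene14.png

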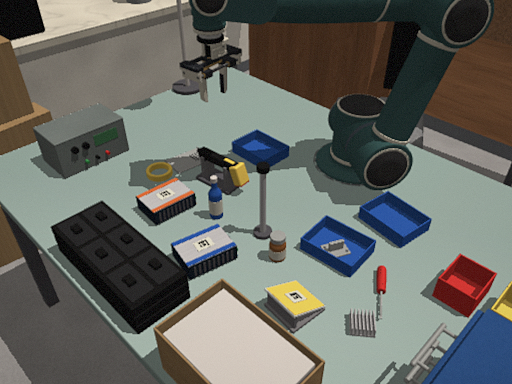

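View pics/side14.png

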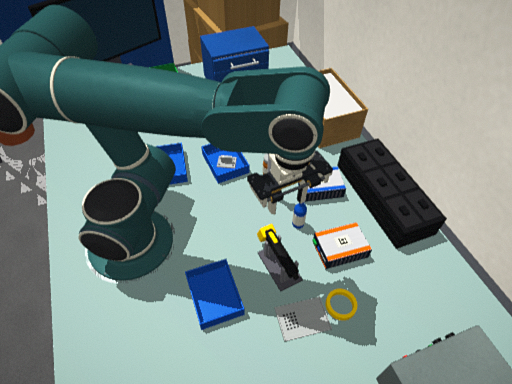

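```bash
python3 -c "
from rig import *
print(hand_in())"
```

```text
the job is handed in; nothing more can be done
None
```

The job is done and handed in at about 32 s on the robot's clock. The rig gives no read confirmation or verdict, so both scans rest on measured geometry.

- **Bracket:** it stands upright in the farthest blue bin, about 0.465 m from the base. My first close caught the edges of its foot instead of the web. I set it back on the lid, opened and regripped it on the web.
- **Orange label:** scanned at about 82 mm, about 1 mm off the line of sight and 0.1–0.3° off square. It was held steady for about 1.5 s.
- **Job card label:** scanned at 83 mm, 2.3 mm off the line of sight and 0.2° off square. It was held for more than 2 s. The blue unit was only ever passed with the scanner high above it.
- **Scanner:** it is back in its cradle with the head the same way. Its height and both ends match the first look to within 0.5 mm. Its sideways position reads about 1.4 mm different from before, within the slack between the cheeks and about the camera's accuracy.
- **Rest of the bench:** in the final pictures the column, bottle, jar, tape, driver, heat sink and plate look unmoved, judged by eye. The gripper is clear of everything, and no wrist force above 3 N was reported at the end of any move.

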